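# Make up a biopsy kit and a urine kit in their formed trays

### The job

Make up the two sample-collection kits from the stock on the dark mat in the middle of the bench: the biopsy kit in the wide tray gets one specimen cup, the forceps and the countdown timer, and the urine kit in the narrow tray gets the other specimen cup and the roll of tube labels. Set each thing fully down in the recess made for it (either cup will do for either kit), cups upright, timer and label roll flat in the square recesses; leave the decapper where it stands.

Things in the scene. Friction and masses are not known exactly. Their poses are not given: they have to be found in the camera images.
- wide_tray: Wide grey tray, fixed, 220 (x) x 150 (y) x 14 high; origin mid-underside, z up. Its recesses, mm in its frame: round cup well at (68,22), floor z 3, 46 wide, mouth 58; square for timer at (-36,20), floor z 8, 74 wide, mouth 84, finger notches (z 3, 46 wide) at its x sides reach 66 from its centre; forceps groove along x at (22,-46), floor z 8, 142x22, mouth 150x30; finger channel across it, z 3, x 5..39, y -75..45
- narrow_tray: Narrow grey tray without groove, fixed, 220 (x) x 104 (y) x 14 high; origin mid-underside, z up. Its recesses, mm in its frame: round cup well at (68,0), floor z 3, 46 wide, mouth 58; square for the label roll at (-36,0), floor z 8, 74 wide, mouth 84, with finger notches (z 3, 46 wide) at the middle of its two x sides that reach 66 from its centre, for fingers closing along x
- cup_1: Specimen cup, white tapered body with a fixed orange screw cap, standing on the stock mat (dark, fixed, 2 mm thick, its top at z 2 mm); 53 mm high, 39 across at the foot, cap 42 to 44 across from 40 to 53 mm up. Origin at the centre of its underside, z up. 35 g. The same as cup_2.
- cup_2: The second specimen cup on the mat, the same as cup_1 in every way.
- forceps: Slim stainless forceps lying flat on the mat, 131 mm long along its y, 15 wide along x, solid, 8 to 10 mm thick. Origin at the middle of its underside, z up. 22 g; either end may point either way.
- timer: Countdown timer lying face up on the mat, a flat squarish block with a display and three buttons, 66 (x) x 64 (y) x 18 mm (16 at the edges where it is gripped). Origin at the centre of its underside, z up. 55 g.
- label_roll: Roll of blank white tube labels lying flat on the mat, a ring 66 mm across and 28 high with a brown core. Origin at the centre of its underside, z up. 60 g. It may be gripped across its outside.
- decapper: Bystander, to be left alone: orange waisted hand tool for pulling tube caps, standing on the bench beside the centrifuge, 35 across and 70 mm high. Origin at the centre of its underside.
Things that resemble listed ones, but are neither listed nor needed, are in the scene too. Leave any turquoise look-alike of the cup_2 alone.

How it is judged (in metres and radians):
At the end, for the whole second after the job is handed in: Wide tray: a cup in the well, forceps in the groove, timer in the square; narrow tray: the other cup and the label roll. Each within 9 mm of its recess centre (forceps 12 mm along, 0.12 rad), 4 mm of its floor, 0.12 rad of upright, at rest; decapper within 30 mm of its start (((x of cup_1 in the frame of wide_tray between 0.059 and 0.077 m and y of cup_1 in the frame of wide_tray between 0.013 and 0.031 m and z of cup_1 in the frame of wide_tray between -0.001 and 0.007 m and angle between each of cup_1, cup_2's own z axis and vertical below 0.12 rad and x of cup_2 in the frame of narrow_tray between 0.059 and 0.077 m and y of cup_2 in the frame of narrow_tray between -0.009 and 0.009 m and z of cup_2 in the frame of narrow_tray between -0.001 and 0.007 m) or (x of cup_2 in the frame of wide_tray between 0.059 and 0.077 m and y of cup_2 in the frame of wide_tray between 0.013 and 0.031 m and z of cup_2 in the frame of wide_tray between -0.001 and 0.007 m and angle between each of cup_2, cup_1's own z axis and vertical below 0.12 rad and x of cup_1 in the frame of narrow_tray between 0.059 and 0.077 m and y of cup_1 in the frame of narrow_tray between -0.009 and 0.009 m and z of cup_1 in the frame of narrow_tray between -0.001 and 0.007 m)) and x of forceps in the frame of wide_tray between 0.01 and 0.034 m and y of forceps in the frame of wide_tray between -0.055 and -0.037 m and z of forceps in the frame of wide_tray between 0.004 and 0.012 m and angle between each of forceps, timer, label_roll's own z axis and vertical below 0.12 rad and angle between the y axis of forceps and the x axis of wide_tray, either way round below 0.12 rad and x of timer in the frame of wide_tray between -0.045 and -0.027 m and y of timer in the frame of wide_tray between 0.011 and 0.029 m and z of timer in the frame of wide_tray between 0.004 and 0.012 m and x of label_roll in the frame of narrow_tray between -0.045 and -0.027 m and y of label_roll in the frame of narrow_tray between -0.009 and 0.009 m and z of label_roll in the frame of narrow_tray between 0.004 and 0.012 m and linear speed of each of cup_1, cup_2, forceps, timer, label_roll below 0.02 m/s and distance of decapper from where it was at the start of the episode below 0.03 m); the robot touches nothing.
It fails at once if the decapper is knocked over (angle between decapper's own z axis and vertical above 0.6 rad).
It fails at once if the decapper is moved away (distance of decapper from where it was at the start of the episode above 0.03 m).
It also fails if it takes over 122 s, if anything falls off the work surface, if the arm or the gripper's body presses on something with over 40 N, if the wrist force passes 120 N, or if a joint passes its speed limit or range.

### The arm

A 6-joint arm with a two-finger parallel gripper is mounted at the origin on a cart in front of the work surface, level with it; the furniture and walls round the work are solid. World frame = base frame: x ahead of the robot, y to its left, z up, the work surface at z = 0. Lengths are in mm, angles in rad, forces in N, time in s.
With the tool pointing down it reaches from about 275 to 750 mm from the base axis. Payload 10.2 kg.
Tool frame: the origin (TCP) lies at the very end of the fingers, on their centre line; the grasp point (between the pads) lies 19 mm behind it; x points along the fingers, y is the direction in which the jaws open and shut, and the axes are right-handed (so a half turn about x gives the same grasp; the last joint's range is limited). The gripper opens to 85 mm and grips with 20 to 120 N. Pads are 22 mm wide; open, the fingers measure 114 mm over their backs; the gripper's body (76 mm by 85 mm) begins 54 mm behind the grasp point. The pads swing forward as they close: fully open they stand 13 mm farther back than shut.
Start: joints at [0.912, 0.313, 1.498, -0, 1.331, -0.223], TCP at [221.634, 475.93, 205.694] pointing down, gripper open.
Joint ranges: [-2.94, 2.94], [-0.97, 2.17], [0.19, 2.56], [-1.23, 4.37], [0.02, 3.11], [-2.88, 2.88]. Speed limits (rad/s): [2.39, 2.39, 3.01, 3.14, 3.14, 3.14].

### API

Orientations are given as a unit quaternion [w, x, y, z].
In Python, from rig import ctrl, viewer, finish_job gives the robot as it stands.
- The arm moves only by the tool carry_out, never from a script. Its argument "targets" is a list of rows, each an object of numbers: "x", "y", "z": the shift along the world's x, y, z in m; "ax", "ay", "az": the turn, a rotation vector about the world's x, y, z in rad; "hand": the opening, from -1 (shut) to 1 (fully open). A call has 1 to 5 rows; each row is the pose to reach, as a shift and turn from the pose commanded when the call began; what a row does not reach only later rows make up. A row lasts 1/8 s, in which the tool goes at most 62.5 mm and 10.7 degrees, less where a joint would pass 70% of its speed; a pose out of reach is approached as far as the arm can. A call with a gripper value outside its range is refused whole. The fingers move at their own pace and stop on an object; "grip_force" is the grip in N (left out, the last holds). Time passes only in rows, so rows that repeat a pose let the fingers close. It gives the time, the measured TCP pose, the force and the opening at its end, in the units of the state.
- ctrl.sense(): the state, without advancing time (a new reading comes with each control period).
- viewer.capture(name): name is "side" or "top"; returns the picture (400x640x3 uint8, blue, green, red); there is no depth.
- viewer.camera_info(name): a dict with "fx", "fy", "cx", "cy" (pixels), "R" (3x3) and "t" (3): a world point X has camera coordinates R X + t. Camera axes: x right, y down, z forward; pixel columns grow to the right and rows downward; lengths in mm; the calibration is good to about 2 mm. A picture is of the moment at which its call begins. camera_info takes no time and is no camera call.
- finish_job(): hands the job in, once; it reports no verdict.
The state is a dict: "time_s": time; "joints": joint angles; "dq": joint speeds; "tau": joint torques, N m; "eef_pos": TCP position; "ee_rot": TCP orientation; "force": force on the tool from outside, world axes, zero at the start; "wrist_torque": the same for the moment, N m; "grip_width": opening from 0.0 (shut) to 1.0 (fully open).
Only numpy, scipy, OpenCV 4.12 (cv2) and the standard library are available. Lean on these libraries where they do the work, as an engineer would, in place of code of your own. Each camera call takes 0.05 s, during which the arm holds its last target. There are 200 camera calls.

## Working session

There is one attempt and no reset: what is moved stays moved. The work goes in short steps, Python scripts to look and compute and a tool call to move; the robot and the scene stay as the last step left them, time stands still between calls to the robot, and variables do not carry over. Pictures are saved under pics/ and viewed, about 12 in all and at most 16, crops included, and the job is handed in when it is done.

Besides the shell and the picture viewer there is one more tool, called after "Emit:" in YAML: its name, and indented under it one key for each argument. carry_out: Moves the arm, as the interface text tells. Its arguments: {"type":"object","properties":{"targets":{"type":"array"},"grip_force":{"type":"number"}},"required":["targets"]}

```bash
mkdir -p pics; ls; python3 - <<'E'
from rig import ctrl, viewer
import cv2
for n in("top","side"):
    im=viewer.capture(n); cv2.imwrite(f"pics/{n}0.png",im)
    print(n,viewer.camera_info(n))
print(ctrl.sense())
E
```

```text
pics
top {'fx': 369.2343403975494, 'fy': 369.2343403975494, 'cx': 325.883624669376, 'cy': 201.61113403306035, 'R': array([[ 0.02140871, -0.99976984,  0.00138843],
       [-0.98570901, -0.02133968, -0.16709984],
       [ 0.16709101,  0.00220881, -0.985939  ]]), 't': array([-55.6246429 , 526.80966341, 889.15444905])}
side {'fx': 369.304058932105, 'fy': 369.304058932105, 'cx': 316.5531273426429, 'cy': 196.71954250030586, 'R': array([[ 0.86726287, -0.49784627,  0.00204977],
       [-0.31051575, -0.54413667, -0.77941982],
       [ 0.3891466 ,  0.67532539, -0.62649864]]), 't': array([-481.35737848,  174.57111685,  863.4696624 ])}
{'time_s': 0.1, 'joints': array([ 9.11590989e-01,  3.13392396e-01,  1.49834194e+00,  1.30891934e-05,
        1.33096705e+00, -2.23393988e-01]), 'dq': array([-0.00074368,  0.00026016, -0.00193921,  0.0010537 ,  0.0017254 ,
        0.00064072]), 'tau': array([ 3.42105785e-03, -4.12911129e+01, -2.60138136e+01, -1.16195347e-04,
        3.09846218e-03,  1.09300660e-05]), 'eef_pos': array([221.47995692, 475.72924186, 205.20036944]), 'ee_rot': array([ 0.69021353,  0.15251462,  0.69055652, -0.15321967]), 'force': array([-0.04924261,  0.06653921, -1.0801935 ]), 'wrist_torque': array([-0.01087822, -0.00088982,  0.0248796 ]), 'grip_width': 1.000081224443522}
```

View pics/top0.png

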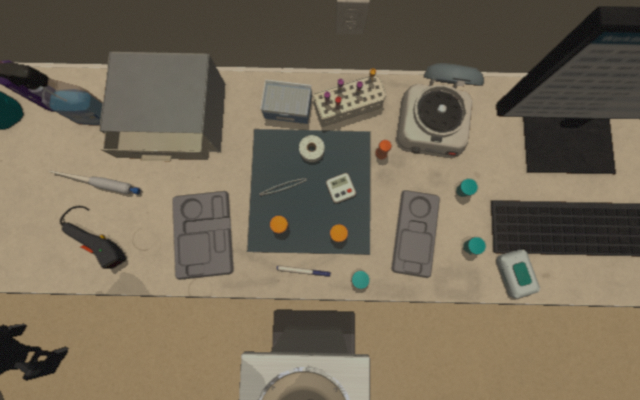

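View pics/side0.png

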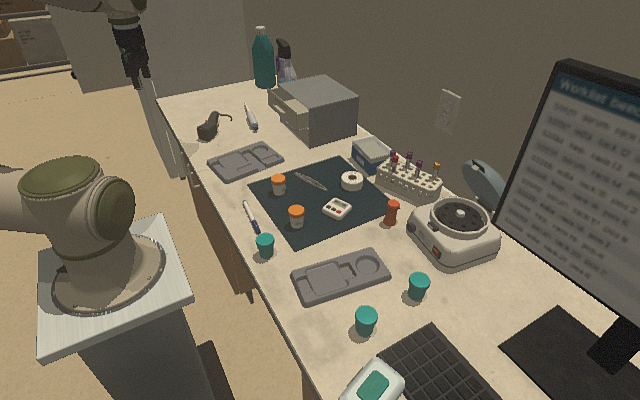

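The top view shows the mat at centre, with orange caps at (279,225) and (339,233), forceps (283,187), timer (341,188) and roll (312,149). The wide tray is at (202,235), the narrow tray at (416,233) and the decapper at (385,148). Three items at (468,188), (475,246) and (360,281) are turquoise look-alike cups and stay put. I'll measure next.

```bash
cat > h.py <<'E'
import numpy as np, cv2
from rig import ctrl, viewer
def ray(n,uv,z):
    c=viewer.camera_info(n); R=np.array(c["R"]);t=np.array(c["t"])
    uv=np.atleast_2d(np.asarray(uv,float)); C=-R.T@t
    d=np.c_[(uv[:,0]-c["cx"])/c["fx"],(uv[:,1]-c["cy"])/c["fy"],np.ones(len(uv))]@R
    return (C+d*((z-C[2])/d[:,2])[:,None])[:,:2]
def proj(n,P):
    c=viewer.camera_info(n);q=np.atleast_2d(P)@np.array(c["R"]).T+np.array(c["t"])
    return np.c_[c["fx"]*q[:,0]/q[:,2]+c["cx"],c["fy"]*q[:,1]/q[:,2]+c["cy"]]
def blobs(mask,box,amin=30):
    m=np.zeros_like(mask);x0,y0,x1,y1=box;m[y0:y1,x0:x1]=mask[y0:y1,x0:x1]
    cs,_=cv2.findContours(m,cv2.RETR_EXTERNAL,cv2.CHAIN_APPROX_NONE)
    return [c for c in cs if cv2.contourArea(c)>amin]
def rect(n,c,z):
    p=ray(n,c.reshape(-1,2),z).astype(np.float32); return cv2.minAreaRect(p)
E
python3 - <<'E'
from h import *
im=cv2.imread("pics/top0.png");hsv=cv2.cvtColor(im,cv2.COLOR_BGR2HSV)
c=viewer.camera_info("top");print("C",-np.array(c["R"]).T@c["t"])
M=(250,130,371,254)
org=cv2.inRange(hsv,(5,150,120),(22,255,255))
lig=cv2.inRange(im,(95,95,95),(255,255,255))
print("mat med",np.median(im[200:215,300:320],(0,1)),"tray",im[260,200],im[200,228],im[222,415])
for b in blobs(org,M): print("cap",cv2.boundingRect(b),rect("top",b,55))
for z in (2,18,30):
  for b in blobs(lig,(254,134,368,250),25): print("light",z,cv2.boundingRect(b),rect("top",b,z))
tr=cv2.inRange(hsv,(0,0,40),(179,60,135))
for box in((165,185,240,285),(388,185,445,280)):
  for b in blobs(tr,box,800):
    print("tray",cv2.boundingRect(b),[rect("top",b,z) for z in(0,14)])
def crop(x0,y0,x1,y1,s): return cv2.resize(im[y0:y1,x0:x1],None,fx=s,fy=s,interpolation=cv2.INTER_CUBIC)
a=crop(168,185,238,285,4);d=crop(385,185,445,285,4);e=crop(250,130,371,255,2)
o=np.zeros((400,800,3),np.uint8);o[:,:280]=a;o[:,280:520]=d;o[:250,520:762]=e
cv2.imwrite("pics/crop1.png",o)
E
```

```text
C [371.90216692 -46.33386358 964.75909322]
mat med [68. 70. 63.] tray [ 96 102 109] [71 81 89] [ 89  96 102]
cap (330, 224, 18, 18) ((449.15972900390625, -76.79866790771484), (41.240081787109375, 41.389892578125), 19.57674217224121)
cap (270, 216, 18, 17) ((467.46844482421875, 71.72622680664062), (39.72775650024414, 42.16141128540039), 1.2370456457138062)
light 2 (326, 173, 30, 29) ((575.7388916015625, -82.4736099243164), (66.02519226074219, 64.76771545410156), 22.512380599975586)
light 2 (299, 135, 26, 25) ((684.6195068359375, -1.8863143920898438), (67.72840118408203, 67.94111633300781), 1.2554792165756226)
light 18 (326, 173, 30, 29) ((572.3512573242188, -81.87298583984375), (64.92788696289062, 63.69136047363281), 22.512414932250977)
light 18 (299, 135, 26, 25) ((679.4224243164062, -2.6249961853027344), (66.60281372070312, 66.81198120117188), 1.25556480884552)
light 30 (326, 173, 30, 29) ((569.8106689453125, -81.42257690429688), (64.10496520996094, 62.88407897949219), 22.512420654296875)
light 30 (299, 135, 26, 25) ((675.5245971679688, -3.1789894104003906), (65.75865173339844, 65.96517944335938), 1.255386471748352)
tray (172, 191, 62, 89) [((442.9311828613281, 276.54412841796875), (220.70550537109375, 151.08999633789062), 7.312335014343262), ((441.90045166015625, 271.8586730957031), (217.50270080566406, 148.8974151611328), 7.312337398529053)]
tray (391, 190, 49, 88) [((458.5050048828125, -279.71173095703125), (104.96977233886719, 220.8472137451172), 81.91127014160156), ((457.2481689453125, -276.32513427734375), (103.4465103149414, 217.64239501953125), 81.91130065917969)]
```

View pics/crop1.png

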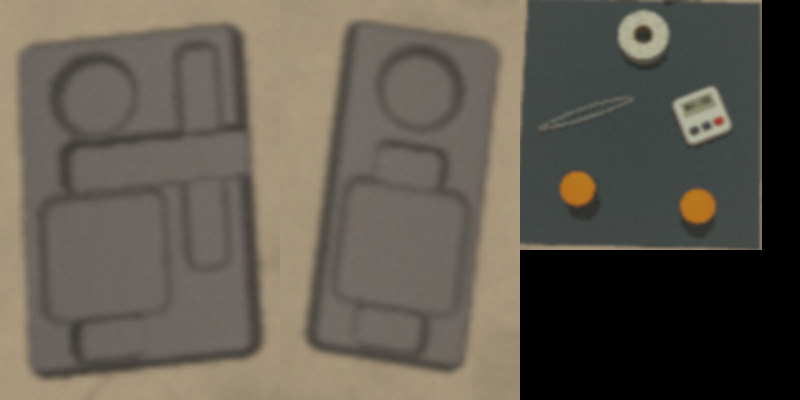

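The crop matches the description. The wide tray has its well at crop (93,95) and its square at (105,255); the narrow tray has its well at (420,87) and its square at (401,247). The objects needed are the orange-capped cups, timer, roll and forceps on the mat. I still need the forceps pose, a side-view cross-check and the clearance to the rack.

```bash
python3 - <<'E'
from h import *
im=cv2.imread("pics/top0.png");sd=cv2.imread("pics/side0.png")
f=lambda u,v,x0,y0,ox=0:((u-ox+.5)/4-.5+x0,(v+.5)/4-.5+y0)
for nm,w,s,cx,cy,ly in(("wide",f(93,95,168,185),f(105,255,168,185),442.4,274,(22,20)),("nar",f(420,87,385,185,280),f(401,247,385,185,280),457.8,-278,(0,0))):
    W,S=ray("top",[w,s],14); d=W-S; a=np.arctan2(d[1],d[0])-np.arctan2(ly[0]-ly[1],104)
    R=np.array([[np.cos(a),-np.sin(a)],[np.sin(a),np.cos(a)]])
    o=(W+S)/2-R@np.array([16,(ly[0]+ly[1])/2]); print(nm,"well",W,"sq",S,"len",np.hypot(*d),"yaw",np.degrees(a),"origin",o)
g=cv2.cvtColor(im,cv2.COLOR_BGR2GRAY)
fm=np.uint8(g>82)*255
b=blobs(cv2.morphologyEx(fm,cv2.MORPH_CLOSE,np.ones((5,5))),(256,172,312,202),15)
for c in b: print("forc",cv2.boundingRect(c),rect("top",c,10))
# side masks
h2=cv2.cvtColor(sd,cv2.COLOR_BGR2HSV)
for c in blobs(cv2.inRange(h2,(5,150,110),(22,255,255)),(250,160,320,240)): 
    m=cv2.moments(c);print("side cap",cv2.boundingRect(c),m["m10"]/m["m00"],m["m01"]/m["m00"])
print("pred cap mid",proj("side",[[467.5,71.7,52],[449.2,-76.8,52]]))
sg=np.uint8((h2[...,2]>105)&(h2[...,1]<110))*255
for bx in((322,192,354,222),(338,166,366,194),(290,168,330,194)):
  for c in blobs(sg,bx,15): m=cv2.moments(c);print("side light",cv2.boundingRect(c),m["m10"]/m["m00"],m["m01"]/m["m00"])
print("pred timer z18,10; roll z30,16",proj("side",[[572.5,-82,18],[572.5,-82,10],[675.5,-3,30],[675.5,-3,16]]))
print("rack foot",ray("top",[(322,124),(347,127),(383,116)],0),"decapper",ray("top",[(385,150)],40), "fridge box z0",ray("top",[(265,118),(308,122)],0))
S=cv2.resize(sd[160:225,240:370],None,fx=6,fy=6,interpolation=cv2.INTER_CUBIC);cv2.imwrite("pics/crop2.png",S)
E
```

```text
wide well [507.57879934 306.65833835] sq [404.5465995  290.47431809] len 104.29552587125039 yaw 7.8252185894892365 origin [443.07087559 275.58345387]
nar well [ 525.7272028  -288.79110246] sq [ 421.76156219 -274.45155886] len 104.9498782204695 yaw -7.853018691227705 origin [ 457.89443318 -279.43521381]
forc (259, 178, 48, 17) ((572.9832153320312, 71.43045043945312), (17.99445152282715, 129.75823974609375), 20.196815490722656)
side cap (288, 204, 16, 12) 295.74771241830064 209.69281045751634
side cap (271, 174, 15, 9) 277.80337078651684 178.11423220973782
pred cap mid [[277.75152082 179.27135143]
 [295.86158567 210.79247832]]
side light (322, 198, 30, 22) 336.4905498281787 208.14991408934705
side light (341, 166, 25, 25) 353.06117021276594 178.70523049645388
pred timer z18,10; roll z30,16 [[336.84050053 206.64049036]
 [336.73535269 208.83938536]
 [351.97427035 177.70094493]
 [351.6859464  181.46712701]]
rack foot [[ 751.43857407  -28.87182718]
 [ 744.28830481  -97.66327044]
 [ 778.342581   -196.59943249]] decapper [[ 668.15639256 -195.15944381]] fridge box z0 [[765.37244706 128.53891629]
 [756.37706766   9.75863797]]
```

View pics/crop2.png

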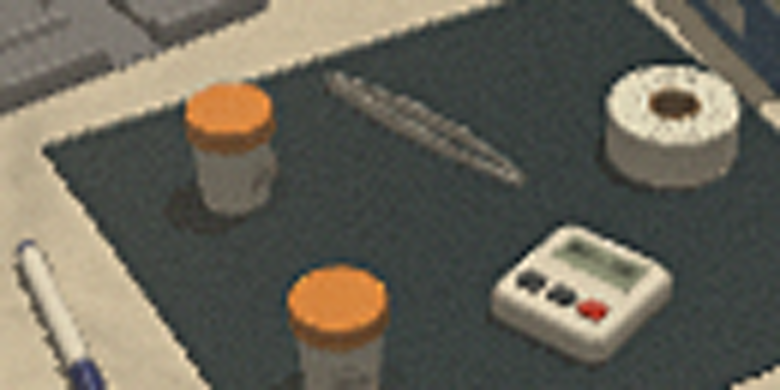

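All the points agree between the two views to within about 2 mm, and the tray pose from its features matches the one from its outline. In the crop the two orange-capped cups, forceps, timer and roll are clear of each other. I'm starting with cup_1 for the wide well.

Emit:
carry_out:
  targets:
    - {"x": 0.03,"y": -0.05}
    - {"x": 0.06,"y": -0.1}
    - {"x": 0.09,"y": -0.15}
    - {"x": 0.12,"y": -0.2}
    - {"x": 0.15,"y": -0.25}
  grip_force: 40

```text
invalid input at $.targets[0]: expected keys x, y, z, ax, ay, az, hand
```

Emit:
carry_out:
  targets:
    - {"x": 0.03,"y": -0.05,"z": -0.015}
    - {"x": 0.06,"y": -0.1,"z": -0.04}
    - {"x": 0.096,"y": -0.154,"z": -0.06}
    - {"x": 0.096,"y": -0.154,"z": -0.1}
    - {"x": 0.096,"y": -0.154,"z": -0.1}

```text
invalid input at $.targets[0]: expected keys x, y, z, ax, ay, az, hand
```

```bash
python3 - <<'E'
from h import *
sd=viewer.capture("side");cv2.imwrite("pics/s1.png",cv2.resize(sd[110:230,200:340],None,fx=5,fy=5,interpolation=cv2.INTER_CUBIC))
s=ctrl.sense();print(s["time_s"],s["eef_pos"],s["ee_rot"],proj("side",[s["eef_pos"]]))
E
```

```text
0.15 [221.48389286 475.75113554 205.25949198] [ 0.69023389  0.15253496  0.69054058 -0.15317954] [[146.60175819  95.51219314]]
```

View pics/s1.png

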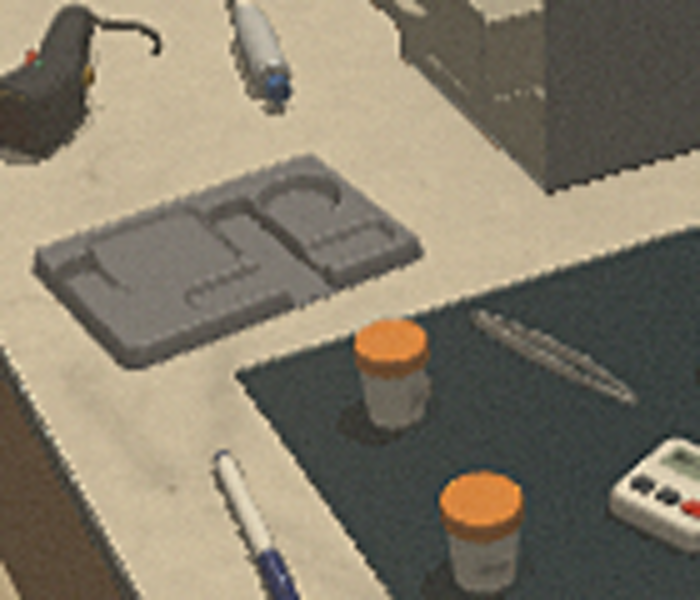

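The arm hasn't moved: every row needs all seven keys. The picture shows the same scene as before.

Emit:
carry_out:
  targets:
    - {"x": 0.03,"y": -0.05,"z": 0,"ax": 0,"ay": 0,"az": 0,"hand": 1}
    - {"x": 0.06,"y": -0.1,"z": 0,"ax": 0,"ay": 0,"az": 0,"hand": 1}
    - {"x": 0.09,"y": -0.15,"z": 0,"ax": 0,"ay": 0,"az": 0,"hand": 1}
    - {"x": 0.12,"y": -0.2,"z": 0,"ax": 0,"ay": 0,"az": 0,"hand": 1}
    - {"x": 0.15,"y": -0.25,"z": 0,"ax": 0,"ay": 0,"az": 0,"hand": 1}
  grip_force: 40

```text
time_s: 0.78
eef_pos: [372.2, 224.2, 205.7]
ee_rot: [0.69, 0.153, 0.69, -0.153]
force: [1.2, 0.4, -0.9]
grip_width: 1.0
```

Emit:
carry_out:
  targets:
    - {"x": 0.03,"y": -0.05,"z": -0.015,"ax": 0,"ay": 0,"az": 0,"hand": 1}
    - {"x": 0.06,"y": -0.1,"z": -0.04,"ax": 0,"ay": 0,"az": 0,"hand": 1}
    - {"x": 0.096,"y": -0.154,"z": -0.06,"ax": 0,"ay": 0,"az": 0,"hand": 1}
    - {"x": 0.096,"y": -0.154,"z": -0.1,"ax": 0,"ay": 0,"az": 0,"hand": 1}
    - {"x": 0.096,"y": -0.154,"z": -0.1,"ax": 0,"ay": 0,"az": 0,"hand": 1}

```text
time_s: 1.4
eef_pos: [466.1, 71.6, 103.6]
ee_rot: [0.688, 0.153, 0.692, -0.154]
force: [0.0, -0.6, -0.0]
grip_width: 1.002
```

```bash
python3 - <<'E'
from h import *
sd=viewer.capture("side");cv2.imwrite("pics/s2.png",cv2.resize(sd[110:230,200:340],None,fx=5,fy=5,interpolation=cv2.INTER_CUBIC))
s=ctrl.sense();print(s["time_s"],s["eef_pos"],s["ee_rot"],(proj("side",[s["eef_pos"]])-[200,110])*5)
E
```

```text
1.45 [467.07439231  72.11137776 105.5863448 ] [ 0.68958965  0.15284645  0.69116011 -0.15297639] [[381.60786124 268.31411077]]
```

View pics/s2.png

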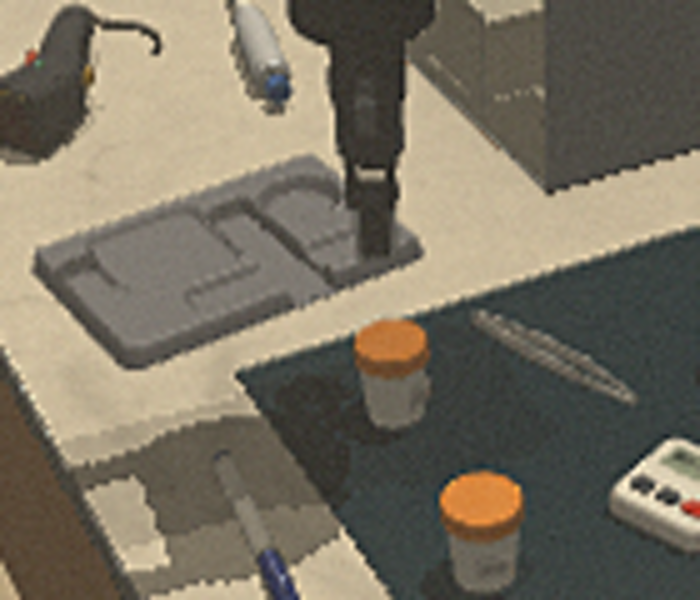

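The gripper sits over cup_1 with the jaws edge-on to the camera. The tips at about (375,258) are roughly 10 px above the projected TCP, so the open pads stand back as stated. Descend, grip, lift.

Emit:
carry_out:
  targets:
    - {"x": 0,"y": 0,"z": -0.04,"ax": 0,"ay": 0,"az": 0,"hand": 1}
    - {"x": 0,"y": 0,"z": -0.078,"ax": 0,"ay": 0,"az": 0,"hand": 1}
    - {"x": 0,"y": 0,"z": -0.078,"ax": 0,"ay": 0,"az": 0,"hand": 1}
    - {"x": 0,"y": 0,"z": -0.078,"ax": 0,"ay": 0,"az": 0,"hand": -1}
    - {"x": 0,"y": 0,"z": -0.078,"ax": 0,"ay": 0,"az": 0,"hand": -1}

```text
time_s: 2.08
eef_pos: [468.7, 72.1, 29.5]
ee_rot: [0.692, 0.153, 0.689, -0.153]
force: [-0.8, 0.1, 0.1]
grip_width: 0.602
```

Emit:
carry_out:
  targets:
    - {"x": 0,"y": 0,"z": 0,"ax": 0,"ay": 0,"az": 0,"hand": -1}
    - {"x": 0,"y": 0,"z": 0,"ax": 0,"ay": 0,"az": 0,"hand": -1}
    - {"x": 0,"y": 0,"z": 0,"ax": 0,"ay": 0,"az": 0,"hand": -1}
    - {"x": 0,"y": 0,"z": 0.02,"ax": 0,"ay": 0,"az": 0,"hand": -1}
    - {"x": 0,"y": 0,"z": 0.045,"ax": 0,"ay": 0,"az": 0,"hand": -1}

```text
time_s: 2.7
eef_pos: [467.6, 72.0, 73.7]
ee_rot: [0.69, 0.153, 0.69, -0.153]
force: [0.1, -0.2, 0.3]
grip_width: -0.001
```

The gripper shut fully, so nothing was held. I'll look.

```bash
python3 - <<'E'
from h import *
sd=viewer.capture("side");tp=viewer.capture("top")
cv2.imwrite("pics/tp3.png",tp);cv2.imwrite("pics/sd3.png",sd)
k=lambda a:cv2.resize(a,None,fx=3,fy=3,interpolation=cv2.INTER_CUBIC)
cv2.imwrite("pics/s3.png",np.hstack([k(sd[100:230,220:350]),k(tp[140:270,240:370])]))
s=ctrl.sense();print(s["time_s"],s["eef_pos"],s["grip_width"],s["force"],proj("top",[s["eef_pos"]]))
E
```

```text
2.8 [469.13082508  71.85886485  75.16894356] 0.0015847115126527513 [-0.06207443 -0.0345112   0.05976947] [[277.40690877 222.39075159]]
```

View pics/s3.png

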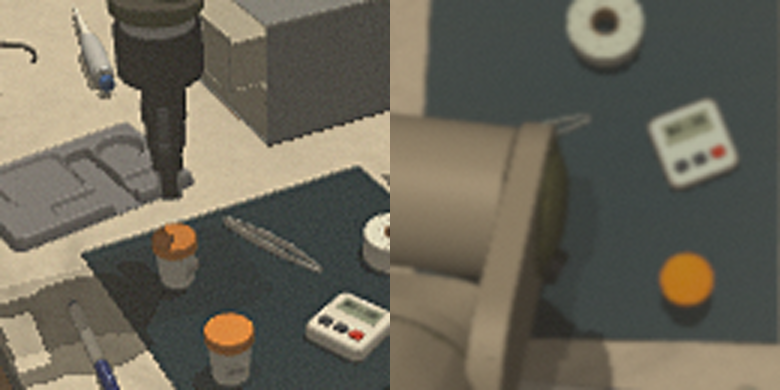

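The picture shows cup_1 still standing, unmoved, at side crop (177,258). The shut fingertips at (172,197) look too high for the reported TCP, so I'll quantify the tip height from this view.

```bash
python3 - <<'E'
from h import *
sd=cv2.imread("pics/sd3.png");g=cv2.cvtColor(sd,cv2.COLOR_BGR2GRAY)
for r in range(150,176,1): print(r,g[r,268:288])
for z in(75,85,95,100,105): print(z,proj("side",[[469.1,71.9,z]]))
E
```

```text
150 [136 123  50  47  56  63  64  59  65  55  48  46  28 210 193 190 191 184
 188 188]
151 [129 135  58  47  51  56  57  63  57  54  55  48  99 206 197 188 189 187
 187 187]
152 [122 128  78  55  51  53  59  53  57  50  51  46  57 207 188 188 184 187
 187 184]
153 [125 126  83  46  50  58  56  54  54  52  48  48  30 208 192 193 188 190
 185 188]
154 [120 129 115  51  55  55  54  56  56  52  48  45  35 208 200 192 192 187
 188 186]
155 [133 125  86  44  55  51  55  52  51  54  53  45  32 191 194 190 188 190
 191 188]
156 [105 109 100  57  47  52  44  57  56  50  50  45  61 133 164 191 187 186
 186 188]
157 [ 97 103 127  99  83  59  54  55  60  52  51  77 105 122 117 140 193 192
 187 187]
158 [116 118 129 124  94  66  52  49  54  55  48  87 109 105  91 108 197 192
 189 194]
159 [120 122 124 126 108  75  53  55  56  54  51  91  90  91  84  77 153 191
 192 192]
160 [121 124 117 123 105  77  50  52  48  50  48  91  86  84  82  74 108 195
 193 190]
161 [113 123 121 124 108  86  50  49  56  50  49  80  81  82  71  63 144 193
 191 189]
162 [115 132 130 114  94  86  51  54  53  56  47  74  83
[... 628 characters left out ...]
2
 190 191]
170 [189 187 185 185 185 184 185 186 187 188 190 186 188 192 190 191 192 190
 200 199]
171 [185 187 184 183 187 188 189 186 185 188 186 189 192 192 196 201 201 208
 142 148]
172 [187 188 183 187 191 190 191 190 190 187 189 192 194 204 208 148 126 110
  69  76]
173 [186 186 185 186 191 193 190 195 194 194 199 157 136 123 103  72  65  51
  64  61]
174 [184 191 189 189 193 198 204 161 158 142 145 107  95  69  43  55  57  61
  66  65]
175 [188 192 198 197 204 148 112 135 138 130 133 127 128 126 127  80  59  68
  67  62]
75 [[277.71656687 172.51080886]]
85 [[277.4901809  169.60095305]]
95 [[277.2610544  166.65587173]]
100 [[277.14544784 165.16992101]]
105 [[277.02913729 163.67492136]]
```

The tips are about 22 mm higher than the reported TCP: row 166 gives z≈97 against 75. I'll take that as an empirical offset and regrip 20 mm lower, watching the force.

Emit:
carry_out:
  targets:
    - {"x": 0,"y": 0,"z": 0,"ax": 0,"ay": 0,"az": 0,"hand": 1}
    - {"x": 0,"y": 0,"z": 0,"ax": 0,"ay": 0,"az": 0,"hand": 1}
    - {"x": 0,"y": 0,"z": 0,"ax": 0,"ay": 0,"az": 0,"hand": 1}
    - {"x": 0,"y": 0,"z": -0.02,"ax": 0,"ay": 0,"az": 0,"hand": 1}
    - {"x": 0,"y": 0,"z": -0.045,"ax": 0,"ay": 0,"az": 0,"hand": 1}

```text
time_s: 3.42
eef_pos: [467.8, 71.9, 27.1]
ee_rot: [0.691, 0.153, 0.69, -0.153]
force: [-0.5, -0.6, -0.3]
grip_width: 0.995
```

Emit:
carry_out:
  targets:
    - {"x": 0,"y": 0,"z": -0.01,"ax": 0,"ay": 0,"az": 0,"hand": 1}
    - {"x": 0,"y": 0,"z": -0.02,"ax": 0,"ay": 0,"az": 0,"hand": 1}
    - {"x": 0,"y": 0,"z": -0.02,"ax": 0,"ay": 0,"az": 0,"hand": -1}
    - {"x": 0,"y": 0,"z": -0.02,"ax": 0,"ay": 0,"az": 0,"hand": -1}
    - {"x": 0,"y": 0,"z": -0.02,"ax": 0,"ay": 0,"az": 0,"hand": -1}

```text
time_s: 4.05
eef_pos: [468.2, 71.7, 8.6]
ee_rot: [0.691, 0.153, 0.69, -0.153]
force: [-2.0, -0.9, 3.4]
grip_width: 0.482
```

Emit:
carry_out:
  targets:
    - {"x": 0,"y": 0,"z": 0,"ax": 0,"ay": 0,"az": 0,"hand": -1}
    - {"x": 0,"y": 0,"z": 0,"ax": 0,"ay": 0,"az": 0,"hand": -1}
    - {"x": 0,"y": 0,"z": 0,"ax": 0,"ay": 0,"az": 0,"hand": -1}

```text
time_s: 4.42
eef_pos: [468.2, 71.8, 8.5]
ee_rot: [0.691, 0.153, 0.69, -0.153]
force: [-1.6, -1.7, 5.5]
grip_width: 0.474
```

Held at about 40 mm. Lift and carry to the wide well at (507.5,306).

Emit:
carry_out:
  targets:
    - {"x": 0,"y": 0,"z": 0.02,"ax": 0,"ay": 0,"az": 0,"hand": -1}
    - {"x": 0,"y": 0,"z": 0.06,"ax": 0,"ay": 0,"az": 0,"hand": -1}
    - {"x": 0.01,"y": 0.06,"z": 0.065,"ax": 0,"ay": 0,"az": 0,"hand": -1}
    - {"x": 0.02,"y": 0.12,"z": 0.065,"ax": 0,"ay": 0,"az": 0,"hand": -1}
    - {"x": 0.03,"y": 0.18,"z": 0.065,"ax": 0,"ay": 0,"az": 0,"hand": -1}

```text
time_s: 5.05
eef_pos: [497.9, 253.9, 73.3]
ee_rot: [0.691, 0.153, 0.69, -0.153]
force: [0.9, -0.2, 0.1]
grip_width: 0.481
```

Emit:
carry_out:
  targets:
    - {"x": 0.01,"y": 0.054,"z": 0,"ax": 0,"ay": 0,"az": 0,"hand": -1}
    - {"x": 0.01,"y": 0.054,"z": 0,"ax": 0,"ay": 0,"az": 0,"hand": -1}
    - {"x": 0.01,"y": 0.054,"z": 0,"ax": 0,"ay": 0,"az": 0,"hand": -1}

```text
time_s: 5.42
eef_pos: [507.4, 305.5, 72.6]
ee_rot: [0.69, 0.153, 0.691, -0.153]
force: [0.4, -0.3, -1.2]
grip_width: 0.482
```

```bash
python3 - <<'E'
from h import *
sd=viewer.capture("side");tp=viewer.capture("top")
k=lambda a:cv2.resize(a,None,fx=4,fy=4,interpolation=cv2.INTER_CUBIC)
cv2.imwrite("pics/s4.png",np.hstack([k(sd[90:210,190:290]),k(tp[170:290,160:260])]))
s=ctrl.sense();print(s["time_s"],s["eef_pos"],s["grip_width"],s["force"])
e=s["eef_pos"]
h=cv2.cvtColor(sd,cv2.COLOR_BGR2HSV)
for c in blobs(cv2.inRange(h,(5,150,90),(22,255,255)),(190,90,310,240),15):
    m=cv2.moments(c);print(cv2.boundingRect(c),m["m10"]/m["m00"],m["m01"]/m["m00"])
print(proj("side",[[507.5,306,65+z] for z in(2,42,55)]))
E
```

```text
5.525 [507.66622226 304.86785886  72.82506477] 0.47246018228214415 [-0.41041578 -0.11796301 -0.41203438]
(288, 204, 16, 14) 295.7567567567568 209.8236808236808
[[258.27098767 135.93120961]
 [257.07966946 125.07219624]
 [256.68170968 121.4447434 ]]
```

View pics/s4.png

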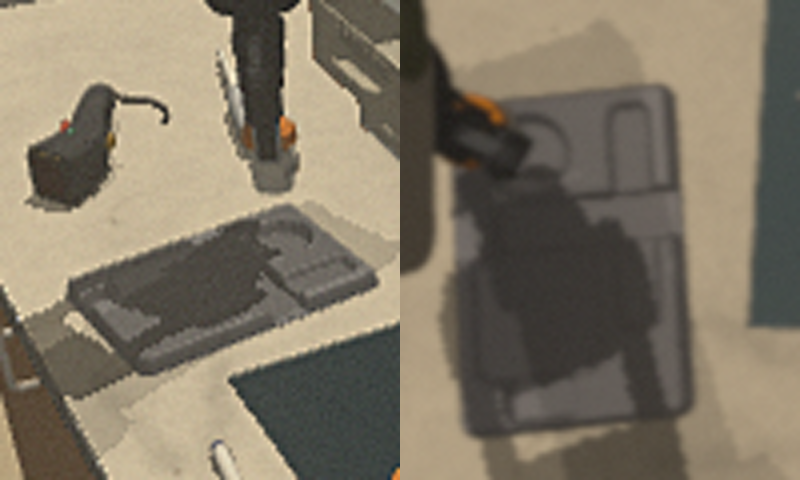

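The picture shows cup_1 hanging upright from the jaws, cap at side crop (270,130) and foot at (274,190), above the wide well. Lowering it.

Emit:
carry_out:
  targets:
    - {"x": 0,"y": 0,"z": -0.03,"ax": 0,"ay": 0,"az": 0,"hand": -1}
    - {"x": 0,"y": 0,"z": -0.05,"ax": 0,"ay": 0,"az": 0,"hand": -1}
    - {"x": 0,"y": 0,"z": -0.06,"ax": 0,"ay": 0,"az": 0,"hand": -1}
    - {"x": 0,"y": 0,"z": -0.063,"ax": 0,"ay": 0,"az": 0,"hand": -1}
    - {"x": 0,"y": 0,"z": -0.063,"ax": 0,"ay": 0,"az": 0,"hand": -1}

```text
time_s: 6.15
eef_pos: [508.0, 305.8, 10.3]
ee_rot: [0.691, 0.153, 0.69, -0.153]
force: [-0.8, -0.1, 0.1]
grip_width: 0.478
```

```bash
python3 - <<'E'
from h import *
sd=viewer.capture("side");tp=viewer.capture("top")
k=lambda a:cv2.resize(a,None,fx=4,fy=4,interpolation=cv2.INTER_CUBIC)
cv2.imwrite("pics/s5.png",np.hstack([k(sd[90:210,190:290]),k(tp[170:290,160:260])]))
s=ctrl.sense();print(s["time_s"],s["eef_pos"],s["grip_width"],s["force"])
print(proj("side",[[507.5,306,z] for z in(3,43,56)]))
E
```

```text
6.25 [508.04404782 306.02180961  10.46084292] 0.4792207857713244 [ 0.70482029  0.19440142 -0.73777452]
[[260.07897634 152.41125079]
 [258.96267805 142.23605328]
 [258.59010731 138.84002476]]
```

View pics/s5.png

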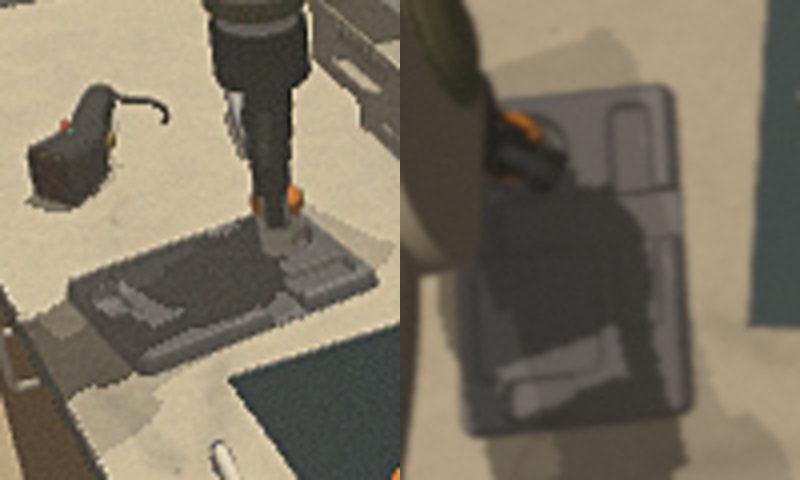

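The cup is in the well, with its foot at side crop (283,250), but there is no contact force yet. Lowering in small steps until it touches.

Emit:
carry_out:
  targets:
    - {"x": 0,"y": 0,"z": -0.002,"ax": 0,"ay": 0,"az": 0,"hand": -1}
    - {"x": 0,"y": 0,"z": -0.003,"ax": 0,"ay": 0,"az": 0,"hand": -1}
    - {"x": 0,"y": 0,"z": -0.003,"ax": 0,"ay": 0,"az": 0,"hand": -1}

```text
time_s: 6.62
eef_pos: [508.6, 306.0, 9.4]
ee_rot: [0.691, 0.153, 0.689, -0.152]
force: [-5.5, -4.4, 18.9]
grip_width: 0.478
```

Emit:
carry_out:
  targets:
    - {"x": 0,"y": 0,"z": -0.002,"ax": 0,"ay": 0,"az": 0,"hand": -1}
    - {"x": 0,"y": 0,"z": -0.002,"ax": 0,"ay": 0,"az": 0,"hand": -1}

```text
time_s: 6.88
eef_pos: [509.2, 306.0, 9.3]
ee_rot: [0.692, 0.153, 0.689, -0.152]
force: [-11.0, -8.5, 34.3]
grip_width: 0.476
```

Contact at TCP z 9.4, as expected (pick height +1 mm), so the cup is seated. Release, rise and go to cup_2.

Emit:
carry_out:
  targets:
    - {"x": 0,"y": 0,"z": 0.005,"ax": 0,"ay": 0,"az": 0,"hand": -1}
    - {"x": 0,"y": 0,"z": 0.005,"ax": 0,"ay": 0,"az": 0,"hand": 1}
    - {"x": 0,"y": 0,"z": 0.005,"ax": 0,"ay": 0,"az": 0,"hand": 1}
    - {"x": 0,"y": 0,"z": 0.005,"ax": 0,"ay": 0,"az": 0,"hand": 1}
    - {"x": 0,"y": 0,"z": 0.03,"ax": 0,"ay": 0,"az": 0,"hand": 1}

```text
time_s: 7.5
eef_pos: [506.5, 305.5, 33.2]
ee_rot: [0.689, 0.152, 0.692, -0.154]
force: [0.4, -0.0, 0.0]
grip_width: 0.999
```

Emit:
carry_out:
  targets:
    - {"x": 0,"y": 0,"z": 0.05,"ax": 0,"ay": 0,"az": 0,"hand": 1}
    - {"x": -0.008,"y": -0.055,"z": 0.05,"ax": 0,"ay": 0,"az": 0,"hand": 1}
    - {"x": -0.016,"y": -0.11,"z": 0.05,"ax": 0,"ay": 0,"az": 0,"hand": 1}
    - {"x": -0.024,"y": -0.165,"z": 0.05,"ax": 0,"ay": 0,"az": 0,"hand": 1}
    - {"x": -0.032,"y": -0.22,"z": 0.05,"ax": 0,"ay": 0,"az": 0,"hand": 1}

```text
time_s: 8.12
eef_pos: [475.2, 84.3, 84.6]
ee_rot: [0.69, 0.153, 0.69, -0.153]
force: [0.8, 1.0, 1.0]
grip_width: 0.999
```

Emit:
carry_out:
  targets:
    - {"x": -0.008,"y": -0.055,"z": 0,"ax": 0,"ay": 0,"az": 0,"hand": 1}
    - {"x": -0.018,"y": -0.11,"z": 0,"ax": 0,"ay": 0,"az": 0,"hand": 1}
    - {"x": -0.0264,"y": -0.1627,"z": 0,"ax": 0,"ay": 0,"az": 0,"hand": 1}
    - {"x": -0.0264,"y": -0.1627,"z": 0,"ax": 0,"ay": 0,"az": 0,"hand": 1}
    - {"x": -0.0264,"y": -0.1627,"z": -0.025,"ax": 0,"ay": 0,"az": 0,"hand": 1}

```text
time_s: 8.75
eef_pos: [450.2, -77.0, 60.4]
ee_rot: [0.691, 0.153, 0.689, -0.153]
force: [-0.4, -0.0, -1.0]
grip_width: 1.0
```

```bash
python3 - <<'E'
from h import *
sd=viewer.capture("side");tp=viewer.capture("top");cv2.imwrite("pics/sd6.png",sd);cv2.imwrite("pics/tp6.png",tp)
s=ctrl.sense();print(s["time_s"],s["eef_pos"],s["grip_width"],s["force"])
h=cv2.cvtColor(tp,cv2.COLOR_BGR2HSV)
for c in blobs(cv2.inRange(h,(5,150,90),(22,255,255)),(170,190,240,270),15):
    print(cv2.boundingRect(c),rect("top",c,56))
h=cv2.cvtColor(sd,cv2.COLOR_BGR2HSV)
for c in blobs(cv2.inRange(h,(5,150,90),(22,255,255)),(230,120,300,180),15):
    m=cv2.moments(c);print(cv2.boundingRect(c),m["m10"]/m["m00"],m["m01"]/m["m00"])
print(proj("side",[[507.5,306,53]]))
k=lambda a:cv2.resize(a,None,fx=4,fy=4,interpolation=cv2.INTER_CUBIC)
cv2.imwrite("pics/s6.png",np.hstack([k(sd[130:230,220:320]),k(tp[180:280,160:260])]))
E
```

```text
8.85 [448.0410069  -75.50633506  57.99316708] 1.0010198903267122 [-0.84460949 -0.40383862  0.87446987]
(178, 198, 18, 17) ((507.39324951171875, 302.4638977050781), (40.327308654785156, 42.939998626708984), 1.24126398563385)
(253, 136, 13, 8) 259.14814814814815 139.27920227920228
[[258.67652154 139.62770116]]
```

View pics/s6.png

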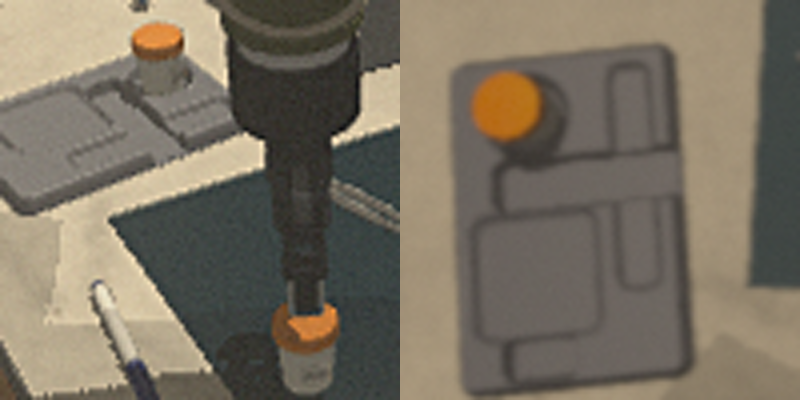

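Cup_1 stands upright in the wide well: its cap measures (507,302), and its height matches in the side view within 1 mm. The gripper is above cup_2, so pick that next.

Emit:
carry_out:
  targets:
    - {"x": 0,"y": 0,"z": -0.03,"ax": 0,"ay": 0,"az": 0,"hand": 1}
    - {"x": 0,"y": 0,"z": -0.053,"ax": 0,"ay": 0,"az": 0,"hand": 1}
    - {"x": 0,"y": 0,"z": -0.053,"ax": 0,"ay": 0,"az": 0,"hand": -1}
    - {"x": 0,"y": 0,"z": -0.053,"ax": 0,"ay": 0,"az": 0,"hand": -1}
    - {"x": 0,"y": 0,"z": -0.053,"ax": 0,"ay": 0,"az": 0,"hand": -1}

```text
time_s: 9.48
eef_pos: [450.2, -77.1, 8.1]
ee_rot: [0.691, 0.152, 0.689, -0.153]
force: [-1.6, -0.4, 5.2]
grip_width: 0.479
```

Emit:
carry_out:
  targets:
    - {"x": 0,"y": 0,"z": 0,"ax": 0,"ay": 0,"az": 0,"hand": -1}
    - {"x": 0,"y": 0,"z": 0,"ax": 0,"ay": 0,"az": 0,"hand": -1}
    - {"x": 0,"y": 0,"z": 0.03,"ax": 0,"ay": 0,"az": 0,"hand": -1}
    - {"x": 0,"y": 0,"z": 0.065,"ax": 0,"ay": 0,"az": 0,"hand": -1}
    - {"x": 0.015,"y": -0.045,"z": 0.065,"ax": 0,"ay": 0,"az": 0,"hand": -1}

```text
time_s: 10.1
eef_pos: [465.6, -121.2, 75.1]
ee_rot: [0.693, 0.151, 0.689, -0.152]
force: [1.1, 0.6, -1.2]
grip_width: 0.475
```

Emit:
carry_out:
  targets:
    - {"x": 0.02,"y": -0.055,"z": 0,"ax": 0,"ay": 0,"az": 0,"hand": -1}
    - {"x": 0.04,"y": -0.11,"z": 0,"ax": 0,"ay": 0,"az": 0,"hand": -1}
    - {"x": 0.061,"y": -0.167,"z": 0,"ax": 0,"ay": 0,"az": 0,"hand": -1}
    - {"x": 0.061,"y": -0.167,"z": 0,"ax": 0,"ay": 0,"az": 0,"hand": -1}
    - {"x": 0.061,"y": -0.167,"z": -0.03,"ax": 0,"ay": 0,"az": 0,"hand": -1}

```text
time_s: 10.72
eef_pos: [526.3, -289.6, 43.7]
ee_rot: [0.692, 0.152, 0.689, -0.154]
force: [0.4, -0.9, -0.5]
grip_width: 0.476
```

Emit:
carry_out:
  targets:
    - {"x": 0,"y": 0,"z": -0.02,"ax": 0,"ay": 0,"az": 0,"hand": -1}
    - {"x": 0,"y": 0,"z": -0.03,"ax": 0,"ay": 0,"az": 0,"hand": -1}
    - {"x": 0,"y": 0,"z": -0.034,"ax": 0,"ay": 0,"az": 0,"hand": -1}
    - {"x": 0,"y": 0,"z": -0.036,"ax": 0,"ay": 0,"az": 0,"hand": -1}
    - {"x": 0,"y": 0,"z": -0.036,"ax": 0,"ay": 0,"az": 0,"hand": -1}

```text
time_s: 11.35
eef_pos: [526.6, -288.9, 9.1]
ee_rot: [0.692, 0.152, 0.689, -0.153]
force: [-2.9, 5.3, 17.2]
grip_width: 0.475
```

Cup_2 touched down at z 9.1. Release, rise and head for the label roll, passing about 90 mm clear of the decapper.

Emit:
carry_out:
  targets:
    - {"x": 0,"y": 0,"z": 0.003,"ax": 0,"ay": 0,"az": 0,"hand": -1}
    - {"x": 0,"y": 0,"z": 0.003,"ax": 0,"ay": 0,"az": 0,"hand": 1}
    - {"x": 0,"y": 0,"z": 0.003,"ax": 0,"ay": 0,"az": 0,"hand": 1}
    - {"x": 0,"y": 0,"z": 0.003,"ax": 0,"ay": 0,"az": 0,"hand": 1}
    - {"x": 0,"y": 0,"z": 0.04,"ax": 0,"ay": 0,"az": 0,"hand": 1}

```text
time_s: 11.98
eef_pos: [523.8, -287.7, 43.7]
ee_rot: [0.689, 0.154, 0.692, -0.152]
force: [0.1, -0.6, 1.0]
grip_width: 1.001
```

Emit:
carry_out:
  targets:
    - {"x": 0,"y": 0,"z": 0.05,"ax": 0,"ay": 0,"az": 0,"hand": 1}
    - {"x": 0.025,"y": 0.0476,"z": 0.06,"ax": 0,"ay": 0,"az": 0,"hand": 1}
    - {"x": 0.05,"y": 0.0953,"z": 0.06,"ax": 0,"ay": 0,"az": 0,"hand": 1}
    - {"x": 0.075,"y": 0.1429,"z": 0.06,"ax": 0,"ay": 0,"az": 0,"hand": 1}
    - {"x": 0.1,"y": 0.19,"z": 0.05,"ax": 0,"ay": 0,"az": 0,"hand": 1}

```text
time_s: 12.6
eef_pos: [626.3, -97.3, 96.2]
ee_rot: [0.691, 0.153, 0.69, -0.153]
force: [0.2, -0.6, 0.4]
grip_width: 1.002
```

Emit:
carry_out:
  targets:
    - {"x": 0.025,"y": 0.048,"z": -0.03,"ax": 0,"ay": 0,"az": 0,"hand": 1}
    - {"x": 0.0503,"y": 0.0958,"z": -0.06,"ax": 0,"ay": 0,"az": 0,"hand": 1}
    - {"x": 0.0503,"y": 0.0958,"z": -0.08,"ax": 0,"ay": 0,"az": 0,"hand": 1}
    - {"x": 0.0503,"y": 0.0958,"z": -0.08,"ax": 0,"ay": 0,"az": 0,"hand": 1}

```text
time_s: 13.1
eef_pos: [674.4, -3.3, 13.9]
ee_rot: [0.689, 0.153, 0.692, -0.153]
force: [-0.1, 0.3, -0.2]
grip_width: 1.001
```

```bash
python3 - <<'E'
from h import *
sd=viewer.capture("side");tp=viewer.capture("top");cv2.imwrite("pics/sd7.png",sd);cv2.imwrite("pics/tp7.png",tp)
s=ctrl.sense();print(s["time_s"],s["eef_pos"],s["grip_width"],s["force"])
h=cv2.cvtColor(tp,cv2.COLOR_BGR2HSV)
for c in blobs(cv2.inRange(h,(5,150,90),(22,255,255)),(390,185,445,230),15): print(cv2.boundingRect(c),rect("top",c,56))
h=cv2.cvtColor(sd,cv2.COLOR_BGR2HSV)
for c in blobs(cv2.inRange(h,(5,150,90),(22,255,255)),(340,200,400,275),15):
    m=cv2.moments(c);print(cv2.boundingRect(c),m["m10"]/m["m00"],m["m01"]/m["m00"])
print(proj("side",[[525,-288.5,53]]),proj("side",[s["eef_pos"]]))
k=lambda a:cv2.resize(a,None,fx=4,fy=4,interpolation=cv2.INTER_CUBIC)
cv2.imwrite("pics/s7.png",np.hstack([k(sd[120:220,300:400]),k(tp[100:200,270:370])]))
E
```

```text
13.2 [675.74519245  -4.34994126  16.70133701] 1.0058850742790773 [ 0.97359633 -0.34465168  0.43324899]
(415, 196, 18, 17) ((525.2166748046875, -287.8591003417969), (39.96863555908203, 41.810096740722656), 45.19744873046875)
(360, 245, 18, 14) 368.7075208913649 251.727948003714
(387, 200, 12, 10) 393.01526717557255 203.6259541984733
[[368.312824   252.67110795]] [[352.01960348 181.48700939]]
```

View pics/s7.png

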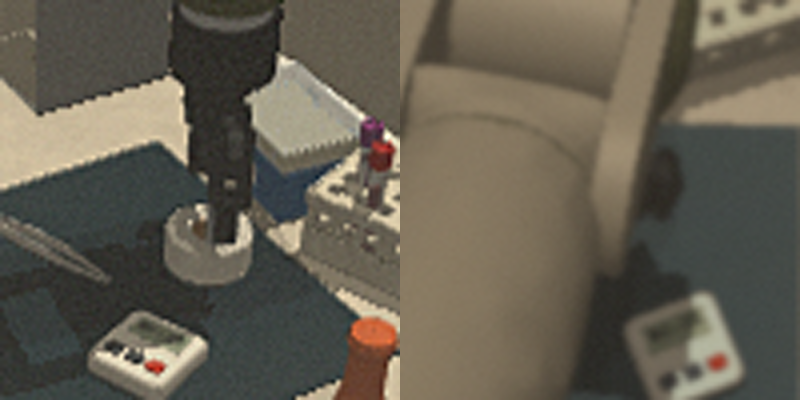

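Cup_2 is in the narrow well, with its cap at (525,-288). In this crop the near finger is at (226,240) and the roll centre at (207,245), so the tool sits a few px right of where it should be. I'll check finger columns against the projected tool axis in several saved views before closing.

```bash
python3 - <<'E'
from h import *
for f,e,rows in(("sd3",(469.1,71.9,75.2),range(125,166,6)),("sd6",(449,-76.5,59),range(160,209,6)),("sd7",(675.3,-3.5,15.5),range(135,181,5))):
    g=cv2.cvtColor(cv2.imread(f"pics/{f}.png"),cv2.COLOR_BGR2GRAY)
    ax=proj("side",[(e[0],e[1],e[2]+z) for z in range(0,260,2)])
    print(f)
    for r in rows:
        c0=ax[np.argmin(abs(ax[:,1]-r)),0]
        w=g[r,int(c0)-25:int(c0)+26]; i=int(c0)-25
        d=np.where(w<66)[0]+i; d=d[abs(d-c0)<22]
        print(r,round(c0,1),"dark",(d.min(),d.max(),d.mean().round(1)) if len(d) else None)
tp=cv2.cvtColor(cv2.imread("pics/tp7.png"),cv2.COLOR_BGR2GRAY)
print(tp[130:165:2,320:350:2])
print(proj("top",[(675-.42*s,-3-.906*s,z) for s,z in((42,45),(57,60),(42,110))]))
E
```

```text
sd3
125 274.0 dark (np.int64(260), np.int64(286), np.float64(273.0))
131 274.5 dark (np.int64(267), np.int64(281), np.float64(274.0))
137 275.0 dark (np.int64(267), np.int64(281), np.float64(273.9))
143 275.4 dark (np.int64(269), np.int64(281), np.float64(275.2))
149 275.9 dark (np.int64(270), np.int64(280), np.float64(275.4))
155 276.4 dark (np.int64(271), np.int64(280), np.float64(275.5))
161 276.8 dark (np.int64(274), np.int64(283), np.float64(277.2))
sd6
160 293.5 dark (np.int64(279), np.int64(307), np.float64(293.0))
166 293.8 dark (np.int64(287), np.int64(315), np.float64(298.7))
172 294.0 dark (np.int64(286), np.int64(316), np.float64(299.3))
178 294.3 dark (np.int64(274), np.int64(316), np.float64(293.5))
184 294.6 dark (np.int64(273), np.int64(310), np.float64(293.9))
190 294.8 dark (np.int64(273), np.int64(315), np.float64(295.9))
196 295.1 dark (np.int64(281), np.int64(317), np.float64(301.0))
202 295.4 dark (np.int64(276), np.int64(317), np.float64(300.4))
208 295.6 dark (np.int64(274), np.int64(317), np.float64(296.0))
sd7
135 355.3 dark (np.int64(342), np.int64(368), np
[... 1124 characters left out ...]
 79  58  46  41  44  42  50  69  71  71  73]
 [118 118 119 114  71  52  43  42  46  43  60  72  70  70  72]
 [113 114 115 107  69  48  42  43  43  47  67  71  72  71  71]
 [107 110 110  93  62  46  44  45  45  61  69  70  69  71  72]
 [103 106 107  85  59  52  58  48  51  61  71  70  70  71  71]
 [ 93 100 101  80  63  65  65  64  63  65  70  71  70  71  70]
 [ 88  96  93  71  65  65  65  66  66  69  71  72  71  71  69]
 [ 84  89  83  65  62  54  63  65  65  69  72  71  71  70  72]
 [ 79  82  80  61  46  43  59  67  68  69  69  71  70  70  72]
 [ 71  75  72  53  44  44  49  67  70  67  70  68  71  69  68]]
[[325.71095446 152.17561816]
 [331.00772757 152.91059788]
 [325.73594951 144.11388999]]
```

The gripper columns match the projected axis (355.0 against 355.3), so the lateral position is right; only the tip height differs, by about +26 mm. Descend on the roll in stages and close.

Emit:
carry_out:
  targets:
    - {"x": 0,"y": 0,"z": -0.02,"ax": 0,"ay": 0,"az": 0,"hand": 1}
    - {"x": 0,"y": 0,"z": -0.03,"ax": 0,"ay": 0,"az": 0,"hand": 1}
    - {"x": 0,"y": 0,"z": -0.035,"ax": 0,"ay": 0,"az": 0,"hand": 1}
    - {"x": 0,"y": 0,"z": -0.035,"ax": 0,"ay": 0,"az": 0,"hand": 1}

```text
time_s: 13.7
eef_pos: [675.4, -3.0, -19.6]
ee_rot: [0.69, 0.153, 0.691, -0.153]
force: [-0.1, 0.6, -0.4]
grip_width: 1.0
```

Emit:
carry_out:
  targets:
    - {"x": 0,"y": 0,"z": -0.005,"ax": 0,"ay": 0,"az": 0,"hand": 1}
    - {"x": 0,"y": 0,"z": -0.005,"ax": 0,"ay": 0,"az": 0,"hand": -1}
    - {"x": 0,"y": 0,"z": -0.005,"ax": 0,"ay": 0,"az": 0,"hand": -1}
    - {"x": 0,"y": 0,"z": -0.005,"ax": 0,"ay": 0,"az": 0,"hand": -1}

```text
time_s: 14.2
eef_pos: [675.8, -3.0, -24.0]
ee_rot: [0.691, 0.153, 0.69, -0.153]
force: [-0.6, -0.3, 1.9]
grip_width: 0.754
```

The roll is gripped at about 64 mm. Lift, turn the jaw to the narrow tray's x axis (-73°) and carry it to its square.

Emit:
carry_out:
  targets:
    - {"x": 0,"y": 0,"z": 0.02,"ax": 0,"ay": 0,"az": 0,"hand": -1}
    - {"x": 0,"y": 0,"z": 0.06,"ax": 0,"ay": 0,"az": 0,"hand": -1}
    - {"x": -0.03,"y": 0,"z": 0.09,"ax": 0,"ay": 0,"az": -0.16,"hand": -1}
    - {"x": -0.07,"y": -0.025,"z": 0.09,"ax": 0,"ay": 0,"az": -0.32,"hand": -1}
    - {"x": -0.11,"y": -0.065,"z": 0.09,"ax": 0,"ay": 0,"az": -0.48,"hand": -1}

```text
time_s: 14.82
eef_pos: [564.7, -68.0, 67.4]
ee_rot: [0.635, 0.314, 0.633, -0.314]
force: [0.4, -1.1, -0.9]
grip_width: 0.75
```

Emit:
carry_out:
  targets:
    - {"x": -0.035,"y": -0.045,"z": 0,"ax": 0,"ay": 0,"az": -0.16,"hand": -1}
    - {"x": -0.07,"y": -0.09,"z": 0,"ax": 0,"ay": 0,"az": -0.32,"hand": -1}
    - {"x": -0.105,"y": -0.135,"z": 0,"ax": 0,"ay": 0,"az": -0.48,"hand": -1}
    - {"x": -0.14,"y": -0.18,"z": 0,"ax": 0,"ay": 0,"az": -0.64,"hand": -1}
    - {"x": -0.1431,"y": -0.206,"z": 0,"ax": 0,"ay": 0,"az": -0.794,"hand": -1}

```text
time_s: 15.45
eef_pos: [420.9, -276.0, 67.1]
ee_rot: [-0.462, -0.535, -0.462, 0.535]
force: [0.5, 0.0, 0.1]
grip_width: 0.751
```

Emit:
carry_out:
  targets:
    - {"x": 0,"y": 0,"z": -0.02,"ax": 0,"ay": 0,"az": 0,"hand": -1}
    - {"x": 0,"y": 0,"z": -0.04,"ax": 0,"ay": 0,"az": 0,"hand": -1}
    - {"x": 0,"y": 0,"z": -0.04,"ax": 0,"ay": 0,"az": 0,"hand": -1}

```text
time_s: 15.82
eef_pos: [422.1, -273.7, 25.8]
ee_rot: [-0.464, -0.534, -0.464, 0.534]
force: [-0.6, 0.4, 0.0]
grip_width: 0.749
```

```bash
python3 - <<'E'
from h import *
sd=viewer.capture("side");tp=viewer.capture("top");cv2.imwrite("pics/sd8.png",sd);cv2.imwrite("pics/tp8.png",tp)
s=ctrl.sense();print(s["time_s"],s["eef_pos"],s["ee_rot"],s["grip_width"],s["force"])
print("side",proj("side",[(422.4,-274,z) for z in(52,80)]),"top",proj("top",[(422.4,-274,z) for z in(52,80)]))
k=lambda a:cv2.resize(a,None,fx=4,fy=4,interpolation=cv2.INTER_CUBIC)
cv2.imwrite("pics/s8.png",np.hstack([k(sd[190:310,280:380]),k(tp[180:300,360:460])]))
E
```

```text
15.925 [ 422.87827416 -274.33053172   26.88470787] [ 0.4646366   0.53350461  0.46357868 -0.53346084] 0.751526312510245 [ 0.5991104  -0.01363492 -0.69614162]
side [[326.34874621 265.98917359]
 [326.59225999 257.35463883]] top [[418.38036057 245.37463007]
 [421.29752779 244.78454522]]
```

View pics/s8.png

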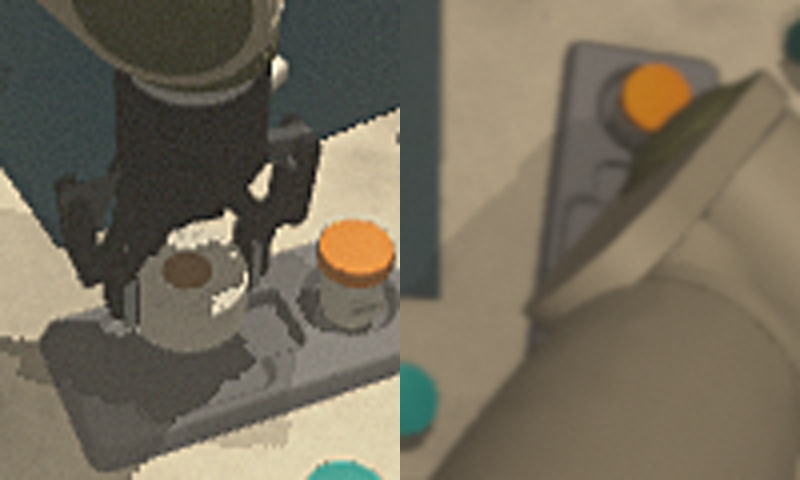

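The roll is held level with its core at side crop (187,270), i.e. pixel (326.8,257.5). The prediction at the square's centre is (326.6,257.4). Lower it.

Emit:
carry_out:
  targets:
    - {"x": 0,"y": 0,"z": -0.02,"ax": 0,"ay": 0,"az": 0,"hand": -1}
    - {"x": 0,"y": 0,"z": -0.035,"ax": 0,"ay": 0,"az": 0,"hand": -1}
    - {"x": 0,"y": 0,"z": -0.042,"ax": 0,"ay": 0,"az": 0,"hand": -1}
    - {"x": 0,"y": 0,"z": -0.045,"ax": 0,"ay": 0,"az": 0,"hand": -1}
    - {"x": 0,"y": 0,"z": -0.045,"ax": 0,"ay": 0,"az": 0,"hand": -1}

```text
time_s: 16.55
eef_pos: [422.5, -274.0, -18.1]
ee_rot: [-0.464, -0.533, -0.464, 0.534]
force: [-5.8, 4.6, 11.8]
grip_width: 0.751
```

The roll touched down at z -18.1, as expected. Release, rise, and go to the timer while turning the jaw to 22.5°.

Emit:
carry_out:
  targets:
    - {"x": 0,"y": 0,"z": 0.001,"ax": 0,"ay": 0,"az": 0,"hand": 1}
    - {"x": 0,"y": 0,"z": 0.001,"ax": 0,"ay": 0,"az": 0,"hand": 1}
    - {"x": 0,"y": 0,"z": 0.001,"ax": 0,"ay": 0,"az": 0,"hand": 1}
    - {"x": 0,"y": 0,"z": 0.03,"ax": 0,"ay": 0,"az": 0,"hand": 1}
    - {"x": 0,"y": 0,"z": 0.08,"ax": 0,"ay": 0,"az": 0,"hand": 1}

```text
time_s: 17.18
eef_pos: [421.7, -273.3, 60.5]
ee_rot: [-0.463, -0.533, -0.465, 0.534]
force: [0.5, 1.0, 0.2]
grip_width: 0.999
```

Emit:
carry_out:
  targets:
    - {"x": 0.03,"y": 0.04,"z": 0.01,"ax": 0,"ay": 0,"az": 0.11,"hand": 1}
    - {"x": 0.06,"y": 0.08,"z": 0.01,"ax": 0,"ay": 0,"az": 0.22,"hand": 1}
    - {"x": 0.09,"y": 0.12,"z": 0.01,"ax": 0,"ay": 0,"az": 0.33,"hand": 1}
    - {"x": 0.12,"y": 0.16,"z": 0,"ax": 0,"ay": 0,"az": 0.44,"hand": 1}
    - {"x": 0.15,"y": 0.192,"z": -0.02,"ax": 0,"ay": 0,"az": 0.532,"hand": 1}

```text
time_s: 17.8
eef_pos: [573.8, -80.4, 40.9]
ee_rot: [0.589, 0.392, 0.588, -0.391]
force: [-0.4, -0.0, -0.1]
grip_width: 1.0
```

Emit:
carry_out:
  targets:
    - {"x": 0,"y": 0,"z": -0.02,"ax": 0,"ay": 0,"az": 0,"hand": 1}
    - {"x": 0,"y": 0,"z": -0.02,"ax": 0,"ay": 0,"az": 0,"hand": 1}

```text
time_s: 18.05
eef_pos: [571.5, -81.4, 19.3]
ee_rot: [0.587, 0.392, 0.589, -0.393]
force: [-0.1, 0.0, -0.3]
grip_width: 0.998
```

```bash
python3 - <<'E'
from h import *
sd=viewer.capture("side");tp=viewer.capture("top");cv2.imwrite("pics/sd9.png",sd);cv2.imwrite("pics/tp9.png",tp)
s=ctrl.sense();print(s["time_s"],s["eef_pos"],s["ee_rot"],s["grip_width"],s["force"])
w=tp;lig=cv2.inRange(w,(118,118,118),(255,255,255))
print("roll px",proj("top",[(422.4,-274,36)]),proj("side",[(422.4,-274,36)]))
k=lambda a:cv2.resize(a,None,fx=4,fy=4,interpolation=cv2.INTER_CUBIC)
cv2.imwrite("pics/s9.png",np.hstack([k(sd[180:310,285:385]),k(tp[170:300,360:460])]))
E
```

```text
18.15 [572.54982292 -82.37239258  21.27906115] [ 0.58805249  0.39296347  0.58771483 -0.39289345] 0.9993869540564656 [-0.12308675  0.11595974  0.05758402]
roll px [[416.79170139 245.6959842 ]] [[326.21427187 270.75737749]]
```

View pics/s9.png

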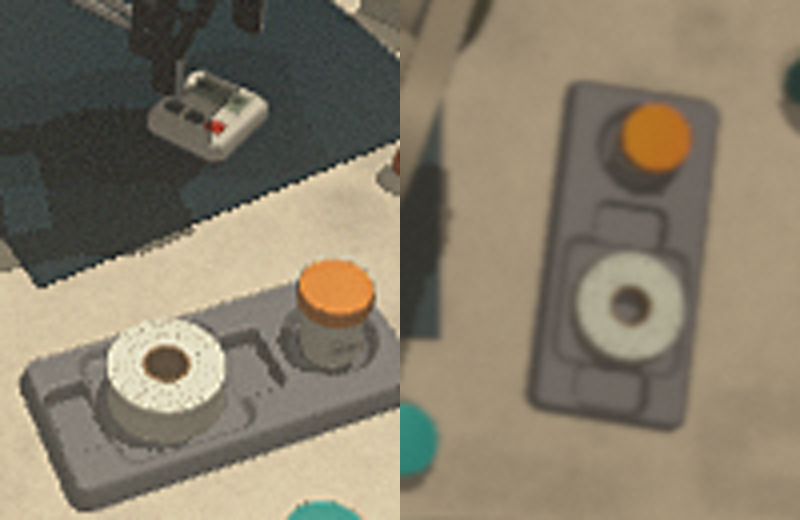

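The roll sits flat in the square, with its core at top pixel (418,246) against a predicted (417,246). Cup_2 is upright beside it. Now grip the timer.

Emit:
carry_out:
  targets:
    - {"x": 0,"y": 0,"z": -0.025,"ax": 0,"ay": 0,"az": 0,"hand": 1}
    - {"x": 0,"y": 0,"z": -0.04,"ax": 0,"ay": 0,"az": 0,"hand": 1}
    - {"x": 0,"y": 0,"z": -0.045,"ax": 0,"ay": 0,"az": 0,"hand": 1}
    - {"x": 0,"y": 0,"z": -0.048,"ax": 0,"ay": 0,"az": 0,"hand": 1}

```text
time_s: 18.65
eef_pos: [572.8, -82.2, -26.9]
ee_rot: [0.588, 0.393, 0.588, -0.393]
force: [0.3, 0.7, 0.4]
grip_width: 1.0
```

Emit:
carry_out:
  targets:
    - {"x": 0,"y": 0,"z": 0,"ax": 0,"ay": 0,"az": 0,"hand": 0.7}
    - {"x": 0,"y": 0,"z": 0,"ax": 0,"ay": 0,"az": 0,"hand": -1}
    - {"x": 0,"y": 0,"z": 0,"ax": 0,"ay": 0,"az": 0,"hand": -1}
    - {"x": 0,"y": 0,"z": 0,"ax": 0,"ay": 0,"az": 0,"hand": -1}

```text
time_s: 19.15
eef_pos: [572.9, -82.2, -26.3]
ee_rot: [0.588, 0.393, 0.588, -0.393]
force: [-2.1, -0.3, 4.8]
grip_width: 0.739
```

Timer held. Lift and carry to the wide tray's square, turning -15°.

Emit:
carry_out:
  targets:
    - {"x": 0,"y": 0,"z": 0.03,"ax": 0,"ay": 0,"az": 0,"hand": -1}
    - {"x": 0,"y": 0,"z": 0.08,"ax": 0,"ay": 0,"az": 0,"hand": -1}
    - {"x": -0.023,"y": 0.05,"z": 0.085,"ax": 0,"ay": 0,"az": -0.06,"hand": -1}
    - {"x": -0.046,"y": 0.1,"z": 0.085,"ax": 0,"ay": 0,"az": -0.12,"hand": -1}
    - {"x": -0.07,"y": 0.154,"z": 0.085,"ax": 0,"ay": 0,"az": -0.18,"hand": -1}

```text
time_s: 19.77
eef_pos: [501.7, 73.3, 58.1]
ee_rot: [0.55, 0.445, 0.549, -0.445]
force: [1.2, 1.1, -0.2]
grip_width: 0.738
```

Emit:
carry_out:
  targets:
    - {"x": -0.025,"y": 0.055,"z": 0,"ax": 0,"ay": 0,"az": -0.04,"hand": -1}
    - {"x": -0.05,"y": 0.11,"z": 0,"ax": 0,"ay": 0,"az": -0.08,"hand": -1}
    - {"x": -0.075,"y": 0.165,"z": 0,"ax": 0,"ay": 0,"az": -0.08,"hand": -1}
    - {"x": -0.0977,"y": 0.218,"z": 0,"ax": 0,"ay": 0,"az": -0.08,"hand": -1}
    - {"x": -0.0977,"y": 0.218,"z": -0.02,"ax": 0,"ay": 0,"az": -0.08,"hand": -1}

```text
time_s: 20.4
eef_pos: [403.8, 293.4, 38.7]
ee_rot: [0.534, 0.465, 0.533, -0.463]
force: [-0.2, -1.3, -1.1]
grip_width: 0.74
```

Emit:
carry_out:
  targets:
    - {"x": 0,"y": 0,"z": -0.02,"ax": 0,"ay": 0,"az": 0,"hand": -1}
    - {"x": 0,"y": 0,"z": -0.02,"ax": 0,"ay": 0,"az": 0,"hand": -1}

```text
time_s: 20.65
eef_pos: [403.9, 289.9, 17.0]
ee_rot: [0.532, 0.465, 0.533, -0.466]
force: [0.8, 0.0, -0.9]
grip_width: 0.739
```

```bash
python3 - <<'E'
from h import *
sd=viewer.capture("side");tp=viewer.capture("top");cv2.imwrite("pics/sd10.png",sd);cv2.imwrite("pics/tp10.png",tp)
s=ctrl.sense();print(s["time_s"],s["eef_pos"],s["ee_rot"],s["grip_width"],s["force"])
print("timer top pred",proj("side",[(404.7,290.1,65),(404.7,290.1,47)]))
hs=cv2.cvtColor(sd,cv2.COLOR_BGR2HSV)
rd=cv2.inRange(hs,(0,140,90),(4,255,255))|cv2.inRange(hs,(172,140,90),(179,255,255))
print([cv2.boundingRect(c) for c in blobs(rd,(200,100,290,210),2)])
k=lambda a:cv2.resize(a,None,fx=5,fy=5,interpolation=cv2.INTER_CUBIC)
cv2.imwrite("pics/s10.png",k(sd[100:200,190:310]))
E
```

```text
20.75 [405.10009335 290.08420576  18.34782863] [ 0.53216708  0.46596551  0.53195842 -0.46550465] 0.7436697456981582 [ 0.38167467  0.38861723 -1.40859389]
timer top pred [[230.3087639  146.60252411]
 [231.11635245 151.44185853]]
[]
```

View pics/s10.png

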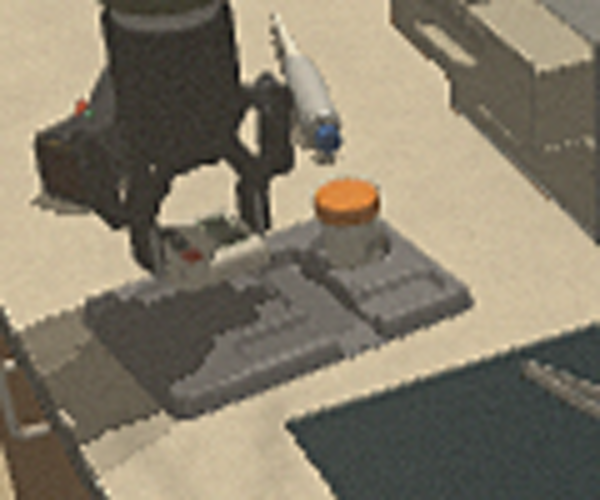

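The timer is held level over the square, with its face centre at about side pixel (232,148) against a predicted (230,147). Cup_1 is upright. Lower it.

Emit:
carry_out:
  targets:
    - {"x": 0,"y": 0,"z": -0.02,"ax": 0,"ay": 0,"az": 0,"hand": -1}
    - {"x": 0,"y": 0,"z": -0.032,"ax": 0,"ay": 0,"az": 0,"hand": -1}
    - {"x": 0,"y": 0,"z": -0.037,"ax": 0,"ay": 0,"az": 0,"hand": -1}
    - {"x": 0,"y": 0,"z": -0.04,"ax": 0,"ay": 0,"az": 0,"hand": -1}
    - {"x": 0,"y": 0,"z": -0.04,"ax": 0,"ay": 0,"az": 0,"hand": -1}

```text
time_s: 21.38
eef_pos: [404.9, 290.0, -20.4]
ee_rot: [0.532, 0.466, 0.532, -0.465]
force: [-8.1, -4.9, 20.1]
grip_width: 0.74
```

The timer is seated: contact at -20.4 against an expected -20.6. Release and go to the forceps (573,71), jaw at 20.2°, hand partly closed.

Emit:
carry_out:
  targets:
    - {"x": 0,"y": 0,"z": 0.002,"ax": 0,"ay": 0,"az": 0,"hand": 1}
    - {"x": 0,"y": 0,"z": 0.002,"ax": 0,"ay": 0,"az": 0,"hand": 1}
    - {"x": 0,"y": 0,"z": 0.002,"ax": 0,"ay": 0,"az": 0,"hand": 1}
    - {"x": 0,"y": 0,"z": 0.03,"ax": 0,"ay": 0,"az": 0,"hand": 1}
    - {"x": 0,"y": 0,"z": 0.082,"ax": 0,"ay": 0,"az": 0,"hand": 1}

```text
time_s: 22.0
eef_pos: [403.8, 289.5, 59.4]
ee_rot: [0.531, 0.464, 0.533, -0.467]
force: [0.4, 0.1, 0.3]
grip_width: 0.999
```

Emit:
carry_out:
  targets:
    - {"x": 0.033,"y": -0.044,"z": 0,"ax": 0,"ay": 0,"az": 0.05,"hand": -0.3}
    - {"x": 0.067,"y": -0.088,"z": 0,"ax": 0,"ay": 0,"az": 0.1,"hand": -0.3}
    - {"x": 0.1,"y": -0.132,"z": 0,"ax": 0,"ay": 0,"az": 0.15,"hand": -0.3}
    - {"x": 0.134,"y": -0.175,"z": 0,"ax": 0,"ay": 0,"az": 0.2,"hand": -0.3}
    - {"x": 0.1683,"y": -0.2186,"z": -0.01,"ax": 0,"ay": 0,"az": 0.22,"hand": -0.3}

```text
time_s: 22.62
eef_pos: [574.5, 69.8, 50.1]
ee_rot: [0.581, 0.404, 0.58, -0.404]
force: [-0.4, 0.4, -0.1]
grip_width: 0.35
```

Emit:
carry_out:
  targets:
    - {"x": 0,"y": 0,"z": -0.02,"ax": 0,"ay": 0,"az": 0,"hand": -0.3}
    - {"x": 0,"y": 0,"z": -0.04,"ax": 0,"ay": 0,"az": 0,"hand": -0.3}
    - {"x": 0,"y": 0,"z": -0.05,"ax": 0,"ay": 0,"az": 0,"hand": -0.3}
    - {"x": 0,"y": 0,"z": -0.05,"ax": 0,"ay": 0,"az": 0,"hand": -0.3}

```text
time_s: 23.12
eef_pos: [572.8, 71.5, -0.6]
ee_rot: [0.58, 0.404, 0.58, -0.405]
force: [0.4, -0.1, 0.2]
grip_width: 0.35
```

```bash
python3 - <<'E'
from h import *
sd=viewer.capture("side");tp=viewer.capture("top");cv2.imwrite("pics/sd11.png",sd);cv2.imwrite("pics/tp11.png",tp)
s=ctrl.sense();print(s["time_s"],s["eef_pos"],s["ee_rot"],s["grip_width"],s["force"])
print("tcp px",proj("side",[(573,71.4,z) for z in (2,12,30)]))
lig=cv2.inRange(tp,(125,125,125),(255,255,255))
for c in blobs(lig,(170,225,240,285),30): print("timer",cv2.boundingRect(c),rect("top",c,25))
print("pred timer",(404.7,290.1))
k=lambda a:cv2.resize(a,None,fx=5,fy=5,interpolation=cv2.INTER_CUBIC)
cv2.imwrite("pics/s11.png",np.hstack([k(sd[140:220,270:350]),k(tp[185:265,165:245])]))
E
```

```text
23.225 [5.73441648e+02 7.15181794e+01 3.79078113e-01] [ 0.58038834  0.40456834  0.57974508 -0.4041899 ] 0.35100320269258756 [ 0.15060758 -0.18262976  0.03365317]
tcp px [[310.05019704 182.4595988 ]
 [310.02076806 179.82661742]
 [309.96696315 175.01274628]]
timer (181, 236, 15, 25) ((410.13641357421875, 311.21453857421875), (29.002967834472656, 65.82054901123047), 67.40483093261719)
timer (170, 225, 4, 58) ((391.326171875, 341.99102783203125), (142.67169189453125, 7.53177547454834), 5.2597336769104)
pred timer (404.7, 290.1)
```

View pics/s11.png

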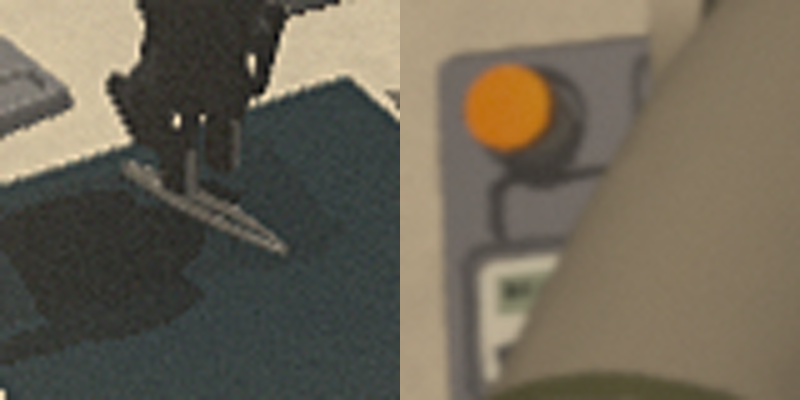

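The timer shows in its square next to upright cup_1. The fingertips at side crop (192,190) and (235,165) straddle the forceps, which run (125,165) to (285,250). Descend gently, probing for the mat.

Emit:
carry_out:
  targets:
    - {"x": 0,"y": 0,"z": -0.01,"ax": 0,"ay": 0,"az": 0,"hand": -0.3}
    - {"x": 0,"y": 0,"z": -0.016,"ax": 0,"ay": 0,"az": 0,"hand": -0.3}
    - {"x": 0,"y": 0,"z": -0.019,"ax": 0,"ay": 0,"az": 0,"hand": -0.3}
    - {"x": 0,"y": 0,"z": -0.021,"ax": 0,"ay": 0,"az": 0,"hand": -0.3}
    - {"x": 0,"y": 0,"z": -0.022,"ax": 0,"ay": 0,"az": 0,"hand": -0.3}

```text
time_s: 23.85
eef_pos: [573.1, 71.4, -22.3]
ee_rot: [0.58, 0.404, 0.58, -0.404]
force: [-0.4, -0.2, 0.6]
grip_width: 0.349
```

Emit:
carry_out:
  targets:
    - {"x": 0,"y": 0,"z": -0.001,"ax": 0,"ay": 0,"az": 0,"hand": -0.3}
    - {"x": 0,"y": 0,"z": -0.002,"ax": 0,"ay": 0,"az": 0,"hand": -0.3}
    - {"x": 0,"y": 0,"z": -0.002,"ax": 0,"ay": 0,"az": 0,"hand": -0.3}

```text
time_s: 24.22
eef_pos: [573.1, 71.4, -24.0]
ee_rot: [0.58, 0.404, 0.58, -0.404]
force: [-1.4, 0.3, 4.1]
grip_width: 0.351
```

Emit:
carry_out:
  targets:
    - {"x": 0,"y": 0,"z": -0.001,"ax": 0,"ay": 0,"az": 0,"hand": -0.3}
    - {"x": 0,"y": 0,"z": -0.002,"ax": 0,"ay": 0,"az": 0,"hand": -0.3}
    - {"x": 0,"y": 0,"z": -0.002,"ax": 0,"ay": 0,"az": 0,"hand": -0.3}

```text
time_s: 24.6
eef_pos: [573.2, 71.4, -24.1]
ee_rot: [0.58, 0.404, 0.58, -0.404]
force: [-10.5, -0.6, 22.6]
grip_width: 0.349
```

The mat is reached at TCP -24, so the tip offset is 26 mm. Back up 4 mm and close on the forceps.

Emit:
carry_out:
  targets:
    - {"x": 0,"y": 0,"z": 0.004,"ax": 0,"ay": 0,"az": 0,"hand": -0.3}
    - {"x": 0,"y": 0,"z": 0.004,"ax": 0,"ay": 0,"az": 0,"hand": -1}
    - {"x": 0,"y": 0,"z": 0.004,"ax": 0,"ay": 0,"az": 0,"hand": -1}
    - {"x": 0,"y": 0,"z": 0.004,"ax": 0,"ay": 0,"az": 0,"hand": -1}
    - {"x": 0,"y": 0,"z": 0.004,"ax": 0,"ay": 0,"az": 0,"hand": -1}

```text
time_s: 25.22
eef_pos: [573.3, 71.4, -22.0]
ee_rot: [0.58, 0.405, 0.58, -0.404]
force: [-1.1, -0.5, 5.7]
grip_width: 0.15
```

Emit:
carry_out:
  targets:
    - {"x": 0,"y": 0,"z": 0.02,"ax": 0,"ay": 0,"az": 0,"hand": -1}
    - {"x": 0,"y": 0,"z": 0.05,"ax": 0,"ay": 0,"az": 0,"hand": -1}
    - {"x": 0,"y": 0,"z": 0.08,"ax": 0,"ay": 0,"az": 0,"hand": -1}
    - {"x": 0,"y": 0,"z": 0.08,"ax": 0,"ay": 0,"az": 0,"hand": -1}

```text
time_s: 25.72
eef_pos: [574.2, 71.4, 59.3]
ee_rot: [0.581, 0.405, 0.579, -0.404]
force: [-0.1, 0.4, -0.9]
grip_width: 0.155
```

```bash
python3 - <<'E'
from h import *
sd=viewer.capture("side");cv2.imwrite("pics/sd12.png",sd)
s=ctrl.sense();print(s["time_s"],s["eef_pos"],s["ee_rot"],s["grip_width"],s["force"])
old=cv2.imread("pics/sd11.png")
print("old forceps px light on mat now?",np.sum(cv2.cvtColor(sd,cv2.COLOR_BGR2GRAY)[178:192,308:328]>95))
a=np.radians(110.2);d=np.array([np.cos(a),np.sin(a)])*65
print("pred ends",proj("side",[(573+d[0],71.4+d[1],86),(573-d[0],71.4-d[1],86)]))
g=cv2.cvtColor(sd,cv2.COLOR_BGR2GRAY).astype(int);go=cv2.cvtColor(cv2.imread("pics/side0.png"),cv2.COLOR_BGR2GRAY).astype(int)
m=np.uint8((g-go>25)&(g>95))*255
for c in blobs(cv2.morphologyEx(m,cv2.MORPH_CLOSE,np.ones((3,3))),(280,130,350,190),6): print(cv2.boundingRect(c),c.reshape(-1,2).min(0),c.reshape(-1,2).max(0))
E
```

```text
25.775 [573.21069926  71.40205544  57.7235243 ] [ 0.58027405  0.40458133  0.57976881 -0.40430693] 0.15352111702513416 [-0.85553894  0.00318489 -0.02137333]
old forceps px light on mat now? 0
pred ends [[293.45760412 151.78279934]
 [327.1388073  167.47623315]]
(316, 161, 12, 7) [316 161] [327 167]
```

The forceps are held about their middle: the far end is at (327,167), exactly where predicted. Carry to the groove, turning +77.4°.

Emit:
carry_out:
  targets:
    - {"x": -0.012,"y": 0.02,"z": 0,"ax": 0,"ay": 0,"az": 0.17,"hand": -1}
    - {"x": -0.025,"y": 0.04,"z": 0,"ax": 0,"ay": 0,"az": 0.34,"hand": -1}
    - {"x": -0.038,"y": 0.06,"z": 0,"ax": 0,"ay": 0,"az": 0.51,"hand": -1}
    - {"x": -0.05,"y": 0.08,"z": 0,"ax": 0,"ay": 0,"az": 0.68,"hand": -1}
    - {"x": -0.063,"y": 0.1,"z": 0,"ax": 0,"ay": 0,"az": 0.85,"hand": -1}

```text
time_s: 26.4
eef_pos: [508.8, 171.9, 56.1]
ee_rot: [0.695, 0.127, 0.696, -0.128]
force: [0.7, -0.4, -0.2]
grip_width: 0.149
```

Emit:
carry_out:
  targets:
    - {"x": -0.013,"y": 0.02,"z": 0,"ax": 0,"ay": 0,"az": 0.17,"hand": -1}
    - {"x": -0.026,"y": 0.04,"z": 0,"ax": 0,"ay": 0,"az": 0.34,"hand": -1}
    - {"x": -0.0391,"y": 0.0609,"z": 0,"ax": 0,"ay": 0,"az": 0.501,"hand": -1}
    - {"x": -0.0391,"y": 0.0609,"z": -0.02,"ax": 0,"ay": 0,"az": 0.501,"hand": -1}
    - {"x": -0.0391,"y": 0.0609,"z": -0.04,"ax": 0,"ay": 0,"az": 0.501,"hand": -1}

```text
time_s: 27.02
eef_pos: [470.0, 232.4, 15.8]
ee_rot: [0.705, -0.047, 0.706, 0.047]
force: [-0.0, 0.3, -0.5]
grip_width: 0.153
```

```bash
python3 - <<'E'
from h import *
sd=viewer.capture("side");tp=viewer.capture("top");cv2.imwrite("pics/sd13.png",sd);cv2.imwrite("pics/tp13.png",tp)
s=ctrl.sense();print(s["time_s"],s["eef_pos"],s["ee_rot"],s["grip_width"],s["force"])
q=s["ee_rot"];w,x,y,z=q;print("jaw",np.degrees(np.arctan2(1-2*(x*x+z*z),2*(x*y-w*z))))
a=np.radians(7.6);d=np.array([np.cos(a),np.sin(a)])*65
E=[(470.9+d[0],232.3+d[1],46),(470.9-d[0],232.3-d[1],46)]
print("pred ends side",proj("side",E),"top",proj("top",E))
for n,im,im0,bx in(("side",sd,"sd9",(235,120,300,200)),("top",tp,"tp6",(195,180,240,270))):
    g=cv2.cvtColor(im,cv2.COLOR_BGR2GRAY).astype(int);go=cv2.cvtColor(cv2.imread(f"pics/{im0}.png"),cv2.COLOR_BGR2GRAY).astype(int)
    m=np.uint8(g-go>18)*255
    for c in blobs(cv2.morphologyEx(m,cv2.MORPH_CLOSE,np.ones((3,3))),bx,5): print(n,cv2.boundingRect(c))
E
```

```text
27.125 [468.87662741 231.85781867  14.72677488] [ 0.70342828 -0.04743869  0.70764101  0.04671635] 0.14918865299026787 [-0.68218804  0.18259466  0.17279051]
jaw 97.63502792843032
pred ends side [[274.61270878 148.14158455]
 [239.03261005 161.45727753]] top [[213.21267081 196.19540158]
 [216.38967768 247.62803531]]
side (235, 186, 22, 14)
side (235, 151, 7, 5)
top (195, 194, 2, 22)
```

Pose and jaw (97.6°) match the groove. Lower to contact, expected at TCP ≈ -16.

Emit:
carry_out:
  targets:
    - {"x": 0,"y": 0,"z": -0.015,"ax": 0,"ay": 0,"az": 0,"hand": -1}
    - {"x": 0,"y": 0,"z": -0.027,"ax": 0,"ay": 0,"az": 0,"hand": -1}
    - {"x": 0,"y": 0,"z": -0.032,"ax": 0,"ay": 0,"az": 0,"hand": -1}
    - {"x": 0,"y": 0,"z": -0.035,"ax": 0,"ay": 0,"az": 0,"hand": -1}
    - {"x": 0,"y": 0,"z": -0.035,"ax": 0,"ay": 0,"az": 0,"hand": -1}

```text
time_s: 27.75
eef_pos: [470.7, 232.2, -16.1]
ee_rot: [0.705, -0.047, 0.706, 0.047]
force: [-6.7, -3.4, 14.3]
grip_width: 0.151
```

Contact at -16.1, so the forceps are seated. Release, rise and back away for the final look.

Emit:
carry_out:
  targets:
    - {"x": 0,"y": 0,"z": 0.002,"ax": 0,"ay": 0,"az": 0,"hand": -0.3}
    - {"x": 0,"y": 0,"z": 0.002,"ax": 0,"ay": 0,"az": 0,"hand": -0.3}
    - {"x": 0,"y": 0,"z": 0.02,"ax": 0,"ay": 0,"az": 0,"hand": -0.3}
    - {"x": 0,"y": 0,"z": 0.06,"ax": 0,"ay": 0,"az": 0,"hand": -0.3}
    - {"x": 0,"y": 0,"z": 0.11,"ax": 0,"ay": 0,"az": 0,"hand": -0.3}

```text
time_s: 28.38
eef_pos: [470.4, 232.2, 93.2]
ee_rot: [0.705, -0.047, 0.706, 0.047]
force: [-0.2, 0.2, 0.6]
grip_width: 0.352
```

Emit:
carry_out:
  targets:
    - {"x": 0,"y": -0.055,"z": 0.03,"ax": 0,"ay": 0,"az": 0,"hand": -0.3}
    - {"x": 0,"y": -0.11,"z": 0.03,"ax": 0,"ay": 0,"az": 0,"hand": -0.3}
    - {"x": 0,"y": -0.165,"z": 0.03,"ax": 0,"ay": 0,"az": 0,"hand": -0.3}
    - {"x": 0,"y": -0.22,"z": 0.03,"ax": 0,"ay": 0,"az": 0,"hand": -0.3}
    - {"x": 0,"y": -0.27,"z": 0.03,"ax": 0,"ay": 0,"az": 0,"hand": -0.3}

```text
time_s: 29.0
eef_pos: [470.8, -39.6, 122.8]
ee_rot: [0.706, -0.047, 0.705, 0.047]
force: [0.9, -0.1, -0.5]
grip_width: 0.35
```

```bash
python3 - <<'E'
from h import *
sd=viewer.capture("side");tp=viewer.capture("top");cv2.imwrite("pics/sd14.png",sd);cv2.imwrite("pics/tp14.png",tp)
s=ctrl.sense();print(s["time_s"],s["eef_pos"],s["grip_width"],s["force"])
h=cv2.cvtColor(tp,cv2.COLOR_BGR2HSV)
def loc(p,o,yaw):
    a=np.radians(yaw);d=np.array(p)-o;return np.array([[np.cos(a),np.sin(a)],[-np.sin(a),np.cos(a)]])@d
O=cv2.inRange(h,(5,150,90),(22,255,255));lig=cv2.inRange(tp,(122,122,122),(255,255,255))
for nm,box,o,yaw in(("wide",(172,192,232,278),(443,275),7.6),("nar",(395,192,438,276),(458,-279),-8)):
    for c in blobs(O,box,15): print(nm,"cup",loc(rect("top",c,56)[0],o,yaw))
    for c in blobs(lig,box,60):
        r=rect("top",c,25 if nm=="wide" else 36);print(nm,"light",cv2.boundingRect(c),loc(r[0],o,yaw),r[1:],)
g=cv2.cvtColor(tp,cv2.COLOR_BGR2GRAY).astype(int);g0=cv2.cvtColor(cv2.imread("pics/tp6.png"),cv2.COLOR_BGR2GRAY).astype(int)
for t in(12,):
  m=np.uint8(abs(g-g0)>t)*255
  for c in blobs(cv2.morphologyEx(m,cv2.MORPH_CLOSE,np.ones((5,5))),(206,192,232,262),10):
    r=rect("top",c,17);print("forceps",t,cv2.boundingRect(c),loc(r[0],(443,275),7.6),r[1:])
h0=cv2.cvtColor(cv2.imread("pics/top0.png"),cv2.COLOR_BGR2HSV)
for H in(h0,h): print("decapper",[cv2.boundingRect(c) for c in blobs(cv2.inRange(H,(0,150,100),(12,255,255)),(372,135,400,165),10)])
k=lambda a:cv2.resize(a,None,fx=4,fy=4,interpolation=cv2.INTER_CUBIC)
cv2.imwrite("pics/s14.png",np.hstack([k(tp[180:290,165:240]),k(sd[120:230,200:320])]))
E
```

```text
29.1 [471.08741708 -41.46747467 122.67742751] 0.3460783341850867 [-0.06548515  0.41971766 -0.22848922]
wide cup [67.46816901 18.77999205]
wide light (181, 236, 25, 26) [-36.09049221  19.33218115] ((60.508121490478516, 59.87102127075195), 8.40341854095459)
nar cup [67.79547521  0.58186888]
nar light (405, 233, 25, 26) [-35.28777285  -0.51034421] ((60.14471435546875, 62.59381103515625), 89.17552947998047)
forceps 12 (206, 236, 3, 26) [-40.08925589 -13.82652413] ((63.46498489379883, 5.086343765258789), 4.33084774017334)
decapper [(379, 140, 12, 12)]
decapper [(380, 140, 11, 12)]
```

View pics/s14.png

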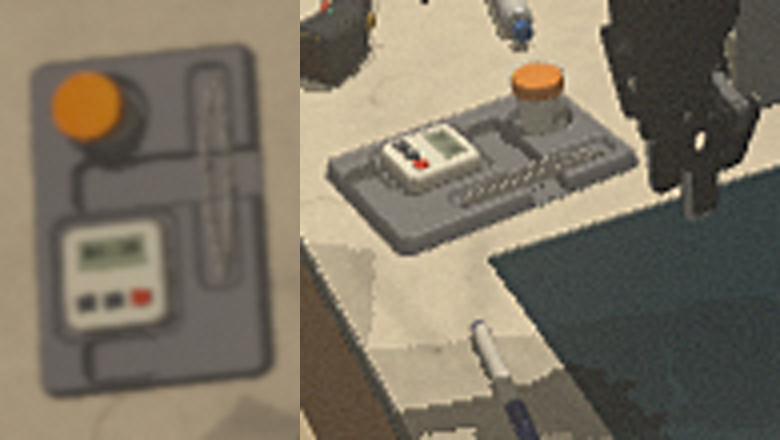

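The last crop shows the forceps lying in the groove, (208,75) to (218,285), the timer flat in its square and the cup upright in its well. Handing in.

```bash
python3 -c "
from rig import finish_job; print(finish_job())"
```

```text
the job is handed in; nothing more can be done
None
```

Both kits are made up and the job was handed in at about 29 s of the 122 s allowed; no verdict was reported.

| Item | Recess | Measured at the end (mm, tray frame) | Target (mm) |
|---|---|---|---|
| Cup 1 | wide tray, well | (67.5, 18.8) | (68, 22) |
| Timer | wide tray, square | (-36.1, 19.3) | (-36, 20) |
| Cup 2 | narrow tray, well | (67.8, 0.6) | (68, 0) |
| Label roll | narrow tray, square | (-35.3, -0.5) | (-36, 0) |

- **Forceps:** I confirmed these only by eye, lying inside the groove in both views. The automatic check for them picked up the timer's edge instead, so I have no measured position. They touched down at the expected height (TCP -16.1 against -16).
- **Seating:** every item met the floor of its recess at the height expected from where it was picked up.
- **Decapper:** it did not move, to within 1 pixel.
- **Fingertip height:** the first grasp of cup 1 closed on air. The fingertips are about 26 mm higher than the reported TCP, which disagrees with the interface text. I confirmed this later by touching the mat and allowed for it in every later grasp.
- **Cup 1's offset:** it measures about 3 mm off in y. Part of that is probably the visible side of the cap, and it is inside the 9 mm tolerance.

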